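# Load the glaze jar mill and start it

### The arm

A 7-joint arm with a two-finger parallel gripper is mounted at the origin on the work surface. World frame = base frame: x ahead of the robot, y to its left, z up, the work surface at z = 0. Lengths are in mm, angles in rad, forces in N, time in s.
With the tool pointing down it reaches from about 400 to 875 mm from the base axis. Payload 4.4 kg.
Tool frame: the origin (TCP) lies midway between the tips of the shut fingers; the grasp point (between the pads) lies 19 mm behind it (ctrl.pinch_z is the distance from the TCP to the grasp point, in mm); z points along the fingers, y is the line along which they close (so a half turn about z gives the same grasp; the last joint's range is limited). The gripper opens to 85 mm and grips with 20 to 120 N. Pads are 22 mm wide; open, the fingers measure 114 mm over their backs; the gripper's body (76 mm by 85 mm) begins 54 mm behind the grasp point. The pads swing forward as they close: fully open they stand 13 mm farther back than shut.
Start: joints at [-1.224, 0.628, 0.038, 1.517, -0.027, 0.996, -0.02], TCP at [260.743, 595.425, 231.313] pointing down, gripper open.
Joint ranges: [-3.06, 3.06], [-0.37, 2.12], [-1.25, 1.32], [0.18, 2.47], [-1.1, 4.24], [0.23, 1.98], [-2.94, 2.94]. Speed limits (rad/s): [2.57, 2.57, 3.14, 3.14, 3.14, 3.14, 3.14].

### API

Orientations are given as [roll, pitch, yaw] about the fixed x, y, z axes, in that order (R = Rz(yaw) Ry(pitch) Rx(roll)).
In Python, from cell import read_state, cams, order, ctrl gives the robot as it stands.
- The arm moves only by the tool move_arm, never from a script. Its argument "targets" is text: rows parted by semicolons, each of 7 numbers parted by spaces: the gripper's target within -1 to 1 (fully open at 1, half-way at 0, shut at -1), then the shift along the tool's x, y, z in cm, then the turn, a rotation vector about the tool's x, y, z in degrees. A call has 1 to 5 rows; each row shifts and turns the commanded pose from where the row before left it, along the tool's axes as they then stand; what a row does not reach is not made up. A row lasts 1/12 s, in which the tool goes at most 41.7 mm and 7.16 degrees, less where a joint would pass 70% of its speed; a pose out of reach is approached as far as the arm can. A call with a gripper value outside its range is refused whole. The fingers move at their own pace and stop on an object; the grip force is fixed at half the most. Time passes only in rows, so rows that do not move let the fingers close. It gives the time, the measured TCP pose, the force, the opening and the grip force at its end, in the units of the state.
- read_state(): the state, without advancing time (a new reading comes with each control period).
- cams.get_image(name): name is "scene" or "side" or "wrist"; returns a dict with "color" (480x640x3 uint8, red, green, blue), "fovy" (degrees; the focal length in pixels is half the picture's height over the tangent of half this angle, whatever the lens; pixels are square), "cx", "cy" (the principal point, pixels), "rvec" (rotation vector, rad) and "tvec" (3), from world to camera coordinates, as OpenCV has them. Camera axes: x right, y down, z forward; pixel columns grow to the right and rows downward; lengths in mm; the calibration is good to about 2 mm. A picture is of the moment at which its call begins. There is no depth.
- order.finish_job(): hands the job in; it is judged then, once.
The state is a dict: "clock": time; "qpos": joint angles; "qd": joint speeds; "tau": joint torques, N m; "eef_pos": TCP position; "tool_rot": TCP orientation; "force": force on the tool from outside, world axes, zero at the start; "torque": the same for the moment, N m; "width": finger opening in mm; "gripper_force": force on a finger pad.
Only numpy, scipy, OpenCV 4.12 (cv2) and the standard library are available. Lean on these libraries where they do the work, as an engineer would, in place of code of your own. Each camera call takes 0.05 s, during which the arm holds its last target. There are 200 camera calls.

### The job

Load the glaze mill and set it going: lift its cover and prop it open with the prop rod, the rod's tip in the socket under the cover, then lay every porcelain jar from the particle board on to the rollers, lengthwise and one to a station, its round middle resting between a pair of rubber tyres. When all are in, fold the rod back down into its clip, close the cover completely, and only then press the long start bar fully down near its middle, so that both ends go down evenly, and let it spring back. Leave the bowl and the little sample jar on the board where they are.

Things in the scene. Friction and masses are not known exactly. Their poses are not given: they have to be found in the camera images.
- mill: the jar mill, a low grey machine fixed on the left or right side of the table, 370 mm deep and wide. Origin on the table under the middle of its roller box; x from its front (robot side) to its rear, y to its left. In mm in this frame: box open on top, inside x -103 to 103, y -149 to 149, walls 6 thick, 99 high; motor housing behind it, x to 165, 95 high; ledge in front, x -205 to -109, 45 high
- bed (a point): middle of the roller trough: where the centre of a jar seated in the middle station lies, x -30, y 0, z 64 mm in the mill's frame, axes as the mill's; the other two stations are 99 mm to either side along y. Two fixed steel shafts 10 mm thick run along y at x -58 and -2, z 33; each bears three black rubber tyres, 30 mm across, 34 mm wide, one pair a station; tops at z 48
- cover (a joint): hinge angle of the cover (rad): 0 closed, grows as its front edge is lifted, stop at 1.5. A grey 12 mm thick 0.6 kg frame with clear pane, 207 mm from hinge to front edge, over the box, with a lug over the rod's front half. Damped, with slight friction: let go above about 1.38 it stays up; lower it sinks shut or on to the rod. Resting on the rod in the socket it stands at about 1.19
- cover_handle (a point): middle of the cover's handle, a round steel bar 12 mm thick, 130 mm long along the mill's y, held by a post at each end, its centre 36 mm off the cover's front edge (room for a finger between). 243 mm from the hinge axis, 107 mm above the table when closed; lifting takes about 4 N here. Axes turn with the cover
- cover_hinge (a point): a point on the hinge axis of the cover (which runs along the mill's y) at x = 100, y = 30, z = 103 mm in the mill's frame; its axes turn with the cover: x from the front edge towards the hinge, y the mill's y, z out of the cover's top
- rod (a joint): angle of the prop rod (rad): 0 lying level in its clip with its tip to the mill's rear; grows as the tip swings up, to 1.6, in the plane y = 190 mm of the mill. Turns stiffly (2 N at the grip) and stays where it is left. In the socket it stands at about 0.83 (cover at 1.19). The cover must be up beyond 1.4 for the tip to pass the socket's rim, and is then let down on to the tip
- rod_pivot (a point): pivot of the prop rod, x -85, y 190, z 78 mm in the mill's frame, outside the box's left wall (30 mm free between rod and wall), above an open shelf 50 mm high (mill y 155 to 215)
- rod_grip (a point): middle of the black grip sleeve on the prop rod, 85 mm from its pivot along the rod, a place to pinch it; the rod is round, 9 mm thick (sleeve 10 mm)
- rod_tip (a point): centre of the round tip (10 mm) of the prop rod, 193 mm from its pivot
- rod_socket (a point): the seat of the holding hole under the cover: where the centre of the rod's tip lies when it is home. The hole is 24 mm square and 10 mm deep, in a black block 36 mm square on the cover's underside, 130 mm from the hinge axis, at y = 190 mm of the mill. Axes turn with the cover
- start_bar (a joint): travel of the start bar (m): 0 up, 0.008 fully down. It springs back; about 2 N to start, 6 N at full travel
- bar_tilt (a joint): tilt of the start bar (rad) when pressed off its middle: 0 is level, positive with its left (+y) end higher
- bar_mid (a point): middle of the start bar's top face, 63 mm above the table when up. The bar is black, 24 mm wide, 260 mm long along the mill's y, on the front control ledge, 33 mm in front of the closed cover's handle (centre to centre). Above the bar the space is free
- jar0: a porcelain milling jar lying on its side, on the board at the start: white round middle 54 mm across, 50 mm long, black hexagonal rubber guards (58 mm across flats, 8 mm thick) at both ends so that it does not roll, steel cap 42 mm across standing out 10 mm; 0.26 to 0.44 kg. Origin at the middle of the round part, on its axis; x along the axis to the cap. One to three are there; absent: None
- jar1: a porcelain milling jar lying on its side, on the board at the start: white round middle 54 mm across, 50 mm long, black hexagonal rubber guards (58 mm across flats, 8 mm thick) at both ends so that it does not roll, steel cap 42 mm across standing out 10 mm; 0.26 to 0.44 kg. Origin at the middle of the round part, on its axis; x along the axis to the cap. One to three are there; absent: None
- jar2: a porcelain milling jar lying on its side, on the board at the start: white round middle 54 mm across, 50 mm long, black hexagonal rubber guards (58 mm across flats, 8 mm thick) at both ends so that it does not roll, steel cap 42 mm across standing out 10 mm; 0.26 to 0.44 kg. Origin at the middle of the round part, on its axis; x along the axis to the cap. One to three are there; absent: None
- board: a square of particle board 300 x 300 x 22 mm fixed on the table, origin under its centre; the jars lie on it, with a bowl and a small standing sample jar among them
- bowl: a bystander: plaster-white bowl, 72 mm across, on the board
- sample: a bystander: small standing jar, 36 mm across and 70 mm high, on the board
Mind the look-alikes: they are no part of the job. What is shaped like the jar1 but purple is not meant.

How it is judged (in metres and radians):
On the way, in this order (a step that is already met when the one before it is completed fails the run):
1. the cover is propped open: the rod's tip is in the socket and the cover rests on it, let go (distance between rod_tip and rod_socket below 0.008 m and value of joint cover between 1.1 and 1.27 rad and contact force between the fingers and cover below 0.2 N and contact force between the fingers and rod below 0.2 N), for 0.3 s.
2. with the cover still propped, every jar lies lengthwise on the rollers, in a station, its round middle between the tyres (distance between rod_tip and rod_socket below 0.008 m and value of joint cover between 1.1 and 1.27 rad and x of jar0 in the frame of bed between -0.006 and 0.006 m and z of jar0 in the frame of bed between -0.004 and 0.004 m and (y of jar0 in the frame of bed between -0.11 and -0.088 m or y of jar0 in the frame of bed between -0.011 and 0.011 m or y of jar0 in the frame of bed between 0.088 and 0.11 m) and angle between the x axis of each of jar0, jar1, jar2 and the y axis of bed, either way round below 0.1 rad and linear speed of each of jar0, jar1, jar2 below 0.03 m/s and x of jar1 in the frame of bed between -0.006 and 0.006 m and z of jar1 in the frame of bed between -0.004 and 0.004 m and (y of jar1 in the frame of bed between -0.11 and -0.088 m or y of jar1 in the frame of bed between -0.011 and 0.011 m or y of jar1 in the frame of bed between 0.088 and 0.11 m) and x of jar2 in the frame of bed between -0.006 and 0.006 m and z of jar2 in the frame of bed between -0.004 and 0.004 m and (y of jar2 in the frame of bed between -0.11 and -0.088 m or y of jar2 in the frame of bed between -0.011 and 0.011 m or y of jar2 in the frame of bed between 0.088 and 0.11 m)), for 0.2 s.
3. the rod is down in its clip and the cover is closed (value of joint cover below 0.03 rad and value of joint rod below 0.08 rad and x of jar0 in the frame of bed between -0.006 and 0.006 m and z of jar0 in the frame of bed between -0.004 and 0.004 m and (y of jar0 in the frame of bed between -0.11 and -0.088 m or y of jar0 in the frame of bed between -0.011 and 0.011 m or y of jar0 in the frame of bed between 0.088 and 0.11 m) and angle between the x axis of each of jar0, jar1, jar2 and the y axis of bed, either way round below 0.1 rad and linear speed of each of jar0, jar1, jar2 below 0.03 m/s and x of jar1 in the frame of bed between -0.006 and 0.006 m and z of jar1 in the frame of bed between -0.004 and 0.004 m and (y of jar1 in the frame of bed between -0.11 and -0.088 m or y of jar1 in the frame of bed between -0.011 and 0.011 m or y of jar1 in the frame of bed between 0.088 and 0.11 m) and x of jar2 in the frame of bed between -0.006 and 0.006 m and z of jar2 in the frame of bed between -0.004 and 0.004 m and (y of jar2 in the frame of bed between -0.11 and -0.088 m or y of jar2 in the frame of bed between -0.011 and 0.011 m or y of jar2 in the frame of bed between 0.088 and 0.11 m)), for 0.2 s.
4. the start bar is pressed fully down and level, with the cover closed (value of joint cover below 0.03 rad and value of joint rod below 0.08 rad and value of joint start_bar above 0.0065 m and value of joint bar_tilt between -0.025 and 0.025 rad), for 0.1 s.
At the end, for the whole second after the job is handed in: every jar rests still in a station of the rollers (centre within 6 mm across, 4 mm in height, 11 mm along; axis within 0.1 rad of theirs), the rod is down in its clip (below 0.08 rad), the cover closed (below 0.03 rad) and the start bar up again (within 2 mm) (all of step 3 and value of joint start_bar below 0.002 m); the robot touches nothing.
It fails at once if the start bar is pressed (more than half way) while the cover is open (value of joint start_bar above 0.004 m and value of joint cover above 0.1 rad).
It fails at once if the bowl or the sample jar is moved more than 4 cm (distance of any of bowl, sample from where it was at the start of the episode above 0.04 m).
Of jar0, jar1, jar2 only 1 to 3 are there at a start; the rules pass over those that are not, and their reading is None.
At some moment in a run one of jar0, jar1, jar2 may be knocked a few centimetres aside while the robot is not near it.
Once in a run the grip may slacken for a moment while it holds something.
It also fails if it takes over 210 s, if anything falls off the work surface, if the arm or the gripper's body presses on something with over 40 N, if the wrist force passes 120 N, or if a joint passes its speed limit or range.

## Working session

There is one attempt and no reset: what is moved stays moved. The work goes in short steps, Python scripts to look and compute and a tool call to move; the robot and the scene stay as the last step left them, time stands still between calls to the robot, and variables do not carry over. Pictures are saved under pics/ and viewed, at most 14 in all, crops included, and the job is handed in when it is done.

Besides the shell and the picture viewer there is one more tool, called after "Call:" as name(argument=value, ...) on one line, values as JSON. move_arm: Moves the arm, as the interface text tells. Its arguments: {"type":"object","properties":{"targets":{"type":"string"}},"required":["targets"]}

```bash
ls; mkdir -p pics; python3 - <<'E'
from cell import read_state, cams, order, ctrl
import cv2,numpy as np
print(read_state(), ctrl.pinch_z)
for n in ("scene","side","wrist"):
    d=cams.get_image(n); cv2.imwrite(f"pics/{n}0.png",d["color"][:,:,::-1])
    R=cv2.Rodrigues(np.array(d["rvec"],float))[0]; print(n,d["fovy"],d["cx"],d["cy"],"cam pos",(-R.T@np.array(d["tvec"])).round(0),"fwd",R[2].round(2))
E
```

```text
pics
{'clock': 0.0, 'qpos': array([-1.22382846,  0.62930282,  0.03842447,  1.51837534, -0.02702538,
        0.99632152, -0.0199924 ]), 'qd': array([ 0.00049302,  0.00102933,  0.00083466, -0.00054193,  0.00163756,
        0.00048989,  0.00089224]), 'tau': array([ 6.63465180e-04, -5.63405585e+01,  1.22617945e+00, -1.93450713e+01,
        1.09165601e-02,  1.06919889e-02,  1.36793659e-05]), 'eef_pos': array([260.44832812, 594.84758653, 230.41449376]), 'tool_rot': array([-3.13970260e+00, -8.53446989e-06,  2.72883256e+00]), 'force': array([ 0.21126522,  0.20767293, -0.68966362]), 'torque': array([ 0.04120861, -0.00607024,  0.00603538]), 'gripper_force': 0.0, 'width': 85.24722598680206} 18.700000000000003
scene 49.133412038611716 320.78848290439714 240.40433530503105 cam pos [1336.  388.  969.] fwd [-0.65 -0.29 -0.7 ]
side 50.01160915324668 313.1481706025667 242.03222269153474 cam pos [  31. -599. 1039.] fwd [ 0.37  0.51 -0.77]
wrist 67.10748618921126 317.49871745121396 242.3506661677545 cam pos [188. 628. 374.] fwd [ 0.29 -0.13 -0.95]
```

View pics/scene0.png

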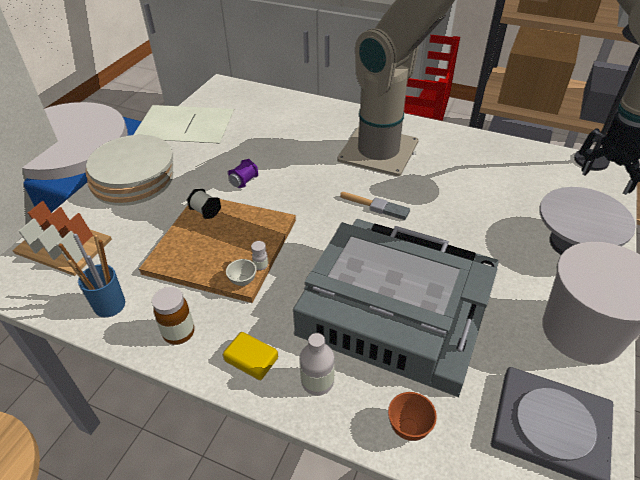

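View pics/side0.png

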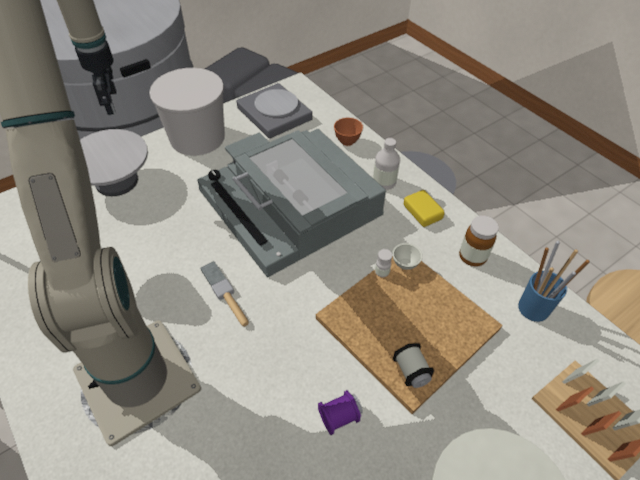

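Scene: mill centre at (395,295), with its ledge and bar toward the robot. One white jar with black guards lies on the board at (203,203) in scene and (412,365) in side. Candidates for it are that jar, the purple look-alike on the table at (243,172) (rejected) and the small sample jar at (259,252) (rejected). The bowl is at (240,271).

```bash
python3 - <<'E'
import cv2,numpy as np
def crop(n,x,y,w,h,s): 
    return cv2.resize(cv2.imread(f"pics/{n}0.png")[y:y+h,x:x+w],None,fx=s,fy=s,interpolation=cv2.INTER_CUBIC)
cv2.imwrite("pics/c_side.png",crop("side",190,120,200,150,4))
cv2.imwrite("pics/c_scene.png",crop("scene",290,215,213,160,3.75))
a=crop("side",300,310,160,150,2.5);b=crop("scene",160,150,160,150,2.5)
cv2.imwrite("pics/c_jar.png",np.hstack([a,b]))
E
```

```text
(no output)
```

View pics/c_side.png

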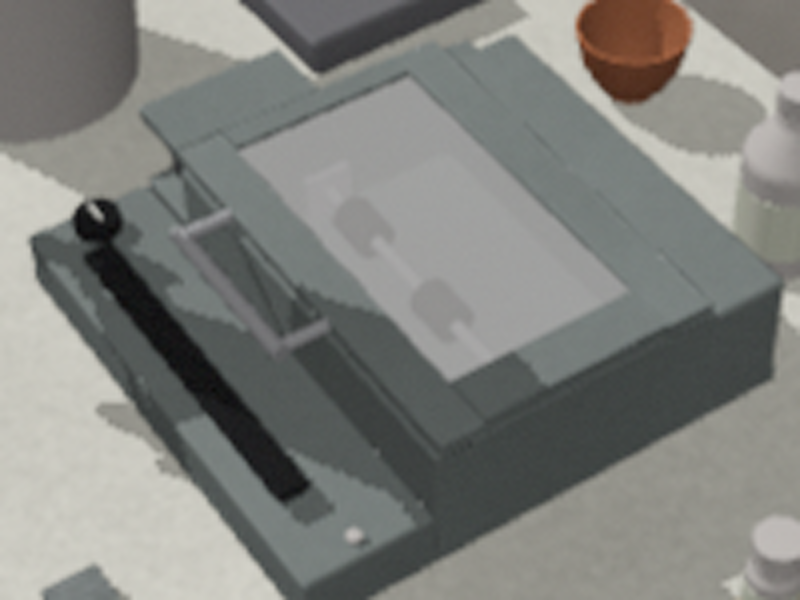

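View pics/c_scene.png

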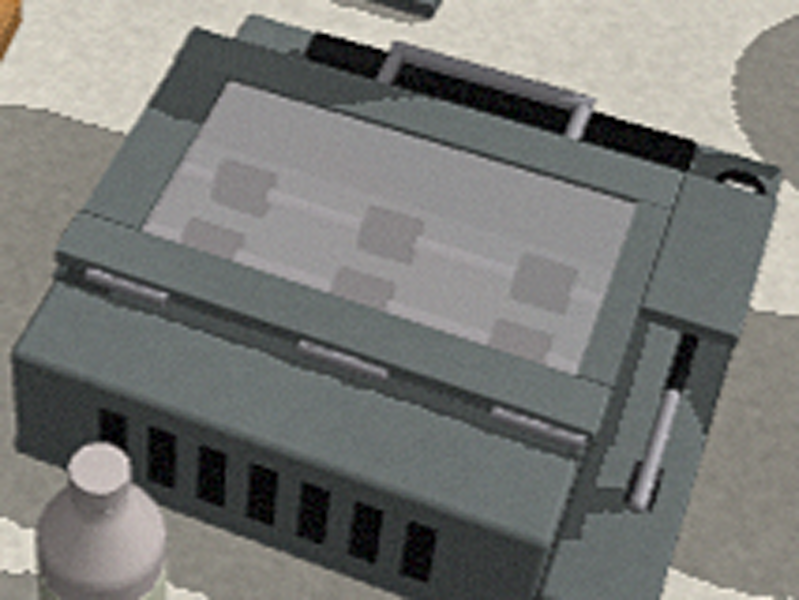

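View pics/c_jar.png

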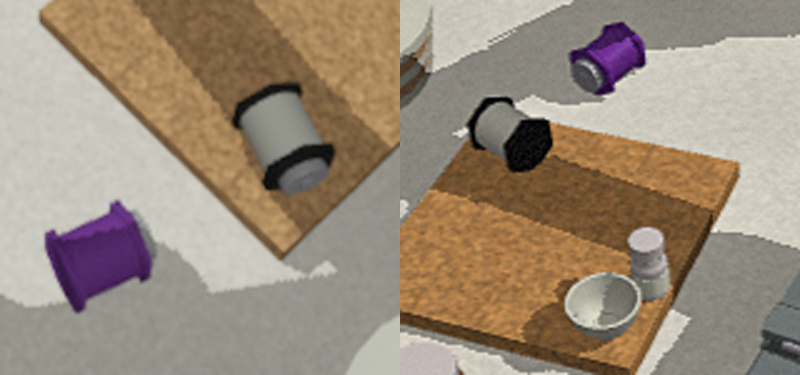

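Side crop: bar ends at (105,250) and (297,492), handle ends at (175,232) and (282,351), ledge corner at (433,518). Scene crop: handle ends at (396,47) and (590,103), rod grip at (682,363), tip at (643,500), housing rear corners at (15,353) and (545,545). The jar's cap faces the robot side, and the choice is confirmed as white with black guards.

```bash
cat > h.py <<'E'
import cv2,numpy as np
from cell import read_state, cams, order, ctrl
from scipy.optimize import least_squares
from scipy.spatial.transform import Rotation as Ro
def cam(d):
    f=240/np.tan(np.radians(d["fovy"]/2)); K=np.array([[f,0,d["cx"]],[0,f,d["cy"]],[0,0,1]])
    R=cv2.Rodrigues(np.array(d["rvec"],float))[0]; return K,R,np.array(d["tvec"],float)
def proj(c,P):
    K,R,t=c; q=(K@(R@np.atleast_2d(P).T+t[:,None])); return (q[:2]/q[2]).T
def ray(c,uv):
    K,R,t=c; o=-R.T@t; v=R.T@np.linalg.solve(K,[*uv,1]); return o,v/np.linalg.norm(v)
def onz(c,uv,z):
    o,v=ray(c,uv); return o+v*(z-o[2])/v[2]
def tri(cs,uvs):
    A=0;b=0
    for c,uv in zip(cs,uvs):
        o,v=ray(c,uv); M=np.eye(3)-np.outer(v,v); A=A+M; b=b+M@o
    p=np.linalg.solve(A,b); return p
def m2w(m,P):  # mill pose (x,y,yaw)
    P=np.atleast_2d(P); c,s=np.cos(m[2]),np.sin(m[2])
    return np.c_[m[0]+c*P[:,0]-s*P[:,1], m[1]+s*P[:,0]+c*P[:,1], P[:,2]].squeeze()
E
python3 - <<'E'
from h import *
cs={n:cam(cams.get_image(n)) for n in("side","scene")}
S=lambda x,y:(x/4+190-.5*.75,y/4+120-.375); C=lambda x,y:(x/3.75+290-.37,y/3.75+215-.37)
pts=[("side",S(105,250),(-176,130,63)),("side",S(297,492),(-176,-130,63)),("side",S(175,232),(-143,65,107)),("side",S(282,351),(-143,-65,107)),
("side",S(433,518),(-109,-155,45)),("side",S(778,288),(165,-155,95)),
("scene",C(396,47),(-143,-65,107)),("scene",C(590,103),(-143,65,107)),("scene",C(682,363),(0,190,78)),("scene",C(643,500),(108,190,83)),
("scene",C(15,353),(165,-155,95)),("scene",C(545,545),(165,155,95))]
def r(m): return np.concatenate([(proj(cs[n],m2w(m,P))-uv).ravel() for n,uv,P in pts])
s=least_squares(r,[550,330,0.],loss="soft_l1",f_scale=1.)
print(s.x, np.degrees(s.x[2])); print(r(s.x).reshape(-1,2).round(1).tolist())
m=s.x
for k,P in dict(bar=(-176,0,63),handle=(-143,0,107),hinge=(100,0,103),rodp=(-85,190,78),grip=(0,190,78),bed=(-30,0,64),bedL=(-30,99,64),bedR=(-30,-99,64)).items(): print(k,m2w(m,P).round(1))
# jar: guards dark in side / scene
a=lambda x,y:(x/2.5+300-.3,y/2.5+310-.3); b=lambda x,y:((x-400)/2.5+160-.3,y/2.5+150-.3)
print("cap end centre",onz(cs["side"],a(306,177),51),"far guard side mid",onz(cs["side"],a(267,103),60), "near guard", onz(cs["side"],a(298,168),51))
print("jar mid tri",tri([cs["side"],cs["scene"]],[a(284,137),b(507,132)]))
for nme,uv in(("bowl",b(602,305)),("sample",b(648,285)),("corner",b(740,165)),):print(nme,onz(cs["scene"],uv,22).round(0))
E
```

```text
[ 5.73729213e+02  2.23545968e+02 -7.24053960e-02] -4.148523605634666
[[1.2, 0.5], [-1.4, 3.9], [3.6, 3.0], [0.4, 4.8], [-6.1, -2.4], [-0.9, -0.6], [-5.5, -2.5], [-5.1, -0.2], [4.1, 1.8], [-0.1, 2.9], [0.6, -4.1], [0.6, 2.9]]
bar [398.2 236.3  63. ]
handle [431.1 233.9 107. ]
hinge [673.5 216.3 103. ]
rodp [502.7 419.2  78. ]
grip [587.5 413.   78. ]
bed [543.8 225.7  64. ]
bedL [551.  324.5  64. ]
bedR [536.6 127.   64. ]
cap end centre [ 470.03186689 -369.66436535   51.        ] far guard side mid [ 484.99834842 -304.5950436    60.        ] near guard [ 470.12299456 -360.14655335   51.        ]
jar mid tri [ 479.06022524 -334.09609239   52.791383  ]
bowl [ 635. -134.   22.]
sample [ 595. -105.   22.]
corner [400. -97.  22.]
```

```bash
python3 - <<'E'
from h import *
D={n:cams.get_image(n) for n in("side","scene")}; print({k:(v.shape if hasattr(v,'shape') else v) for k,v in D["side"].items()})
cs={n:cam(D[n]) for n in D}
S=lambda x,y:(x/4+190-.5*.75,y/4+120-.375); C=lambda x,y:(x/3.75+290-.37,y/3.75+215-.37)
def T(s,c):
    p=tri([cs["side"],cs["scene"]],[S(*s),C(*c)]); e=[(proj(cs["side"],p)[0]-S(*s)).round(1),(proj(cs["scene"],p)[0]-C(*c)).round(1)]; print(p.round(1),e); return p
a=T((175,232),(590,103)); b=T((282,351),(396,47)); print(np.linalg.norm(a-b))
for s,z in (((105,250),63),((297,492),63),((175,232),107),((282,351),107),((433,518),45),((778,288),95),((300,582),45)): print("side",s,onz(cs["side"],S(*s),z).round(1))
for s,z in (((590,103),107),((396,47),107),((682,363),83),((643,500),83),((15,353),95),((545,545),95),((778,172),45)): print("scene",s,onz(cs["scene"],C(*s),z).round(1))
E
```

```text
{'color': (480, 640, 3), 'fovy': 50.01160915324668, 'cx': 313.1481706025667, 'cy': 242.03222269153474, 'rvec': (3,), 'tvec': (3,)}
[433.3 310.5 109.3] [array([0.3, 0.2]), array([ 0.4, -0.2])]
[432.9 183.5 108.8] [array([-0.5, -0.3]), array([-0.6,  0.3])]
127.07915583813865
side (105, 250) [405.8 369.4  63. ]
side (297, 492) [398.1 115.1  63. ]
side (175, 232) [434.  313.8 107. ]
side (282, 351) [434.2 183.4 107. ]
side (433, 518) [461.8  61.8  45. ]
side (778, 288) [727.7  54.1  95. ]
side (300, 582) [369.   68.2  45. ]
scene (590, 103) [431.8 309.7 107. ]
scene (396, 47) [429.7 184.  107. ]
scene (682, 363) [590.2 404.1  83. ]
scene (643, 500) [688.5 403.9  83. ]
scene (15, 353) [737.3  60.4  95. ]
scene (545, 545) [743.6 363.6  95. ]
scene (778, 172) [382.1 429.5  45. ]
```

```bash
python3 - <<'E'
from h import *
cs={n:cam(cams.get_image(n)) for n in("side","scene")}
S=lambda x,y:(x/4+190-.5*.75,y/4+120-.375); C=lambda x,y:(x/3.75+290-.37,y/3.75+215-.37)
pts=[("side",S(105,250),(-176,160,63)),("side",S(297,492),(-176,-100,63)),("side",S(175,232),(-143,95,107)),("side",S(282,351),(-143,-35,107)),
("side",S(433,518),(-109,-155,45)),("side",S(778,288),(165,-155,95)),
("scene",C(396,47),(-143,-35,107)),("scene",C(590,103),(-143,95,107)),("scene",C(682,363),(0,190,81)),("scene",C(643,500),(113,190,80)),
("scene",C(15,353),(165,-155,95)),("scene",C(545,545),(165,155,95)),("scene",C(778,172),(-205,215,45)),("side",S(300,582),(-205,-155,45))]
def r(m): return np.concatenate([(proj(cs[n],m2w(m,P))-uv).ravel() for n,uv,P in pts])
s=least_squares(r,[550,220,0.],loss="soft_l1",f_scale=1.)
m=s.x;print(m.tolist(), np.degrees(s.x[2])); print(r(m).reshape(-1,2).round(1).tolist())
open("h.py","a").write(f"\nMILL=np.array({m.tolist()})\n")
for k,P in dict(bar=(-176,30,63),handle=(-143,30,107),hinge=(100,30,103),rodp=(-85,190,78),grip=(0,190,78),bed=(-30,0,64),bedL=(-30,99,64),bedR=(-30,-99,64)).items(): print(k,m2w(m,P).round(1))
E
```

```text
[575.2068208187079, 213.8266350251565, -0.021413136434114598] -1.2268823438125798
[[-2.5, -1.2], [-0.9, -0.5], [0.5, 0.4], [-0.6, 0.8], [0.5, -0.0], [2.4, -1.8], [-1.1, 0.3], [0.7, 0.9], [0.7, -3.3], [-2.0, 1.9], [-2.1, -0.9], [0.9, 0.2], [2.1, -1.6], [0.4, 1.7]]
bar [399.9 247.6  63. ]
handle [432.9 246.9 107. ]
hinge [675.8 241.7 103. ]
rodp [494.3 405.6  78. ]
grip [579.3 403.8  78. ]
bed [545.2 214.5  64. ]
bedL [547.3 313.4  64. ]
bedR [543.1 115.5  64. ]
```

Call:
move_arm(targets="0.0 0 0 -3 0 0 7; 0.0 0 0 -3 0 0 7; 0.0 0 0 -3 0 0 7; 0.0 0 0 -1 0 0 7; 0.0 0 0 0 0 0 7")

```text
clock: 0.87
eef_pos: [261.6, 597.1, 335.5]
tool_rot: [3.136, -0.005, 2.112]
force: [0.9, 0.6, -1.6]
width: 42.8
gripper_force: 0.0
```

Call:
move_arm(targets="0.0 0 0 0 0 0 7; -0.1 0 0 0 0 0 7; -0.2 0 0 0 0 0 7; -0.3 0 0 0 0 0 7; -0.3 0 0 0 0 0 4.6")

```text
clock: 1.28
eef_pos: [260.6, 595.4, 331.3]
tool_rot: [-3.142, 0.0, 1.543]
force: [-0.9, 0.5, -0.9]
width: 29.8
gripper_force: 0.0
```

```bash
cat >> h.py <<'E'
def delta(p,yaw,s=None):
    """shift (cm) and turn (deg) in present tool axes to reach TCP p with tool down at yaw"""
    s=s or read_state(); R=Ro.from_euler("xyz",s["tool_rot"]); T=Ro.from_euler("xyz",[np.pi,0,yaw])
    return (R.inv().apply(np.array(p)-s["eef_pos"])/10).round(2), np.degrees((R.inv()*T).as_rotvec()).round(2)
YAW=MILL[2]+np.pi/2
def st():
    s=read_state(); print("t",round(s["clock"],1),"pos",s["eef_pos"].round(1),"rot",s["tool_rot"].round(3),"w",round(s["width"],1),"F",s["force"].round(1),"gf",round(s["gripper_force"],1)); return s
E
python3 - <<'E'
from h import *
s=st(); print(s["qpos"].round(2)); print(delta(m2w(MILL,(-143,30,200)),YAW))
cs={n:cam(cams.get_image(n)) for n in("side","scene")}
print("bucket",onz(cs["side"],(193,145),0),onz(cs["scene"],(597,350),0), tri([cs["side"],cs["scene"]],[(187,88),(607,272)]))
E
```

```text
t 1.3 pos [260.6 595.4 331.3] rot [-3.142  0.     1.543] w 29.8 F [-0.9  0.5 -0.9] gf 0.0
[-1.41  0.57  0.36  1.38 -0.2   1.23 -1.06]
(array([-34.36,  18.18,  13.13]), array([-0.  ,  0.01, -0.35]))
bucket [452.31759171 616.54804069   0.        ] [519.38351832 675.48716385   0.        ] [476.84217796 628.45534346 187.09803397]
```

Call:
move_arm(targets="-0.3 -3.44 1.82 0 0 0 0; -0.3 -3.44 1.82 0 0 0 0; -0.3 -3.44 1.82 0 0 0 0; -0.3 -3.44 1.82 0 0 0 0; -0.3 -3.44 1.82 0 0 0 0")

```text
clock: 1.8
eef_pos: [348.5, 419.8, 331.5]
tool_rot: [3.141, -0.0, 1.552]
force: [1.5, 0.0, -0.0]
width: 30.1
gripper_force: 0.0
```

Call:
move_arm(targets="-0.3 -3.44 1.82 0 0 0 0; -0.3 -3.44 1.82 0.5 0 0 0; -0.3 -3.44 1.82 2 0 0 0; -0.3 -3.44 1.82 2 0 0 0; -0.3 -3.44 1.82 1.5 0 0 0")

```text
clock: 2.22
eef_pos: [433.5, 249.6, 272.6]
tool_rot: [3.142, -0.001, 1.553]
force: [0.9, 0.4, 0.1]
width: 29.8
gripper_force: 0.0
```

Call:
move_arm(targets="-0.3 0 0 0 0 0 0; -0.3 0 0 0 0 0 0")

```text
clock: 2.38
eef_pos: [434.3, 248.1, 272.9]
tool_rot: [-3.141, 0.001, 1.545]
force: [-0.2, 1.3, -0.3]
width: 30.0
gripper_force: 0.0
```

```bash
python3 - <<'E'
from h import *
s=st(); print(s["qpos"].round(2)); 
d=cams.get_image("wrist"); cv2.imwrite("pics/w1.png",d["color"][:,:,::-1]); c=cam(d)
print("cam",(-c[1].T@c[2]).round(0),c[1][2].round(2))
for P in ((-143,95,107),(-143,-35,107),(-176,160,63),(-176,-100,63),(0,190,78),(108,190,78),(-85,190,78)): print(P,proj(c,m2w(MILL,P)).round(0))
E
```

```text
t 2.4 pos [434.3 248.1 272.9] rot [-3.141e+00  1.000e-03  1.545e+00] w 30.0 F [-0.2  1.3 -0.3] gf 0.0
[-0.88  0.39  0.42  1.88 -0.2   0.91 -0.39]
cam [437. 329. 416.] [-0.01 -0.31 -0.95]
(-143, 95, 107) [[315. 145.]]
(-143, -35, 107) [[316. 288.]]
(-176, 160, 63) [[277.  66.]]
(-176, -100, 63) [[286. 324.]]
(0, 190, 78) [[489.  22.]]
(108, 190, 78) [[621.  22.]]
(-85, 190, 78) [[385.  23.]]
```

View pics/w1.png

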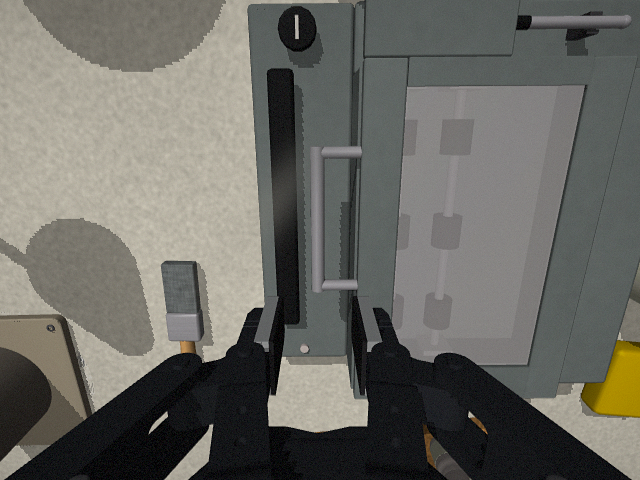

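The wrist view shows the handle at (318,148)–(319,291), bar ends at (281,68) and (288,325), and the rod tip at (628,21). I'll refit the mill with these.

```bash
python3 - <<'E'
from h import *
c=cam(cams.get_image("wrist"))
pts=[((318,147),(-143,95,107)),((319,292),(-143,-35,107)),((281.5,68),(-176,160,63)),((288,325),(-176,-100,63)),((631,20.5),(113,190,78)),((523,22),(24,190,78))]
r=lambda m:np.concatenate([(proj(c,m2w(m,P))-uv).ravel() for uv,P in pts])
s=least_squares(r,MILL,loss="soft_l1"); print(s.x,r(s.x).round(1))
m=s.x; m[:2]=.7*m[:2]+.3*MILL[:2]; m[2]=(m[2]+MILL[2])/2
open("h.py","a").write(f"\nMILL=np.array({m.tolist()});YAW=MILL[2]+np.pi/2\n")
print(m); 
import importlib,h; importlib.reload(h)
st(); print(h.delta(h.m2w(h.MILL,(-143,30,93)),h.YAW))
E
```

```text
[ 5.78895031e+02  2.16738580e+02 -1.32162010e-02] [ 1.  -1.1  0.9 -3.1 -0.5 -0.3  2.3  0.2 -1.1  1.1 -1.6  0.6]
[ 5.77788568e+02  2.15864996e+02 -1.73146687e-02]
t 2.5 pos [433.4 251.8 273.5] rot [ 3.142e+00 -1.000e-03  1.551e+00] w 29.9 F [-0.5  0.5  0.4] gf 0.0
(array([-0.36,  0.19, 18.05]), array([ 0.  , -0.06, -0.15]))
```

Call:
move_arm(targets="-0.3 -0.2 0.2 3.6 0 0 0; -0.3 0 0 3.6 0 0 0; -0.3 0 0 3.6 0 0 0; -0.3 0 0 3.6 0 0 0; -0.3 0 0 3.6 0 0 0")

```text
clock: 2.9
eef_pos: [435.1, 251.6, 92.2]
tool_rot: [3.14, -0.002, 1.554]
force: [1.1, 0.7, -0.1]
width: 29.9
gripper_force: 0.0
```

Call:
move_arm(targets="-0.3 0 0 0 0 0 0; -1 0 0 0 0 0 0; -1 0 0 0 0 0 0; -1 0 0 0 0 0 0; -1 0 0 0 0 0 0")

```text
clock: 3.32
eef_pos: [434.1, 250.1, 94.8]
tool_rot: [-3.14, -0.002, 1.551]
force: [-5.2, 1.4, -2.7]
width: 9.8
gripper_force: 58.5
```

```bash
python3 - <<'E'
from h import *
s=st()
# arc rows: from cover 0 to 1.46, steps <=40mm, in tool axes (y=mill x, z=down)
r,th0=np.hypot(243,4),np.arctan2(4,243); T=np.linspace(0,1.46,11)
x=-r*np.cos(T+th0); z=r*np.sin(T+th0)
for a,b in zip(np.diff(x),np.diff(z)): print(f"0 {a/10:.2f} {-b/10:.2f}")
E
```

```text
t 3.3 pos [434.1 250.1  94.8] rot [-3.140e+00 -2.000e-03  1.551e+00] w 9.8 F [-5.2  1.4 -2.7] gf 58.5
0 0.32 -3.53
0 0.83 -3.45
0 1.32 -3.29
0 1.78 -3.06
0 2.21 -2.77
0 2.59 -2.42
0 2.92 -2.02
0 3.18 -1.57
0 3.37 -1.09
0 3.50 -0.59
```

Call:
move_arm(targets="-1 0 0.12 -1.77 0 0 0; -1 0 0.2 -1.76 0 0 0; -1 0 0.37 -1.74 0 0 0; -1 0 0.46 -1.71 0 0 0; -1 0 0.6 -1.67 0 0 0")

```text
clock: 3.73
eef_pos: [451.3, 249.8, 182.0]
tool_rot: [-3.14, -0.002, 1.551]
force: [-2.3, 2.8, -5.4]
width: 9.8
gripper_force: 58.3
```

Call:
move_arm(targets="-1 0 0.72 -1.62 0 0 0; -1 0 0.83 -1.56 0 0 0; -1 0 0.95 -1.5 0 0 0; -1 0 1.05 -1.42 0 0 0; -1 0 1.16 -1.35 0 0 0")

```text
clock: 4.15
eef_pos: [496.8, 248.9, 256.6]
tool_rot: [-3.137, -0.003, 1.551]
force: [-6.4, 2.6, -0.1]
width: 9.5
gripper_force: 58.5
```

Call:
move_arm(targets="-1 0 1.25 -1.25 0 0 0; -1 0 1.34 -1.17 0 0 0; -1 0 1.42 -1.06 0 0 0; -1 0 1.5 -0.96 0 0 0; -1 0 1.56 -0.84 0 0 0")

```text
clock: 4.57
eef_pos: [568.0, 247.7, 311.7]
tool_rot: [-3.139, -0.005, 1.551]
force: [-10.2, 1.4, 9.4]
width: 9.7
gripper_force: 60.3
```

Call:
move_arm(targets="-1 0 1.62 -0.73 0 0 0; -1 0 1.66 -0.61 0 0 0; -1 0 1.7 -0.48 0 0 0; -1 0 1.74 -0.35 0 0 0; -1 0 1.76 -0.24 0 0 0")

```text
clock: 4.98
eef_pos: [655.9, 245.9, 336.4]
tool_rot: [3.137, -0.005, 1.551]
force: [-3.1, 2.7, 3.1]
width: 9.6
gripper_force: 61.2
```

Call:
move_arm(targets="-1 0 0 0 0 0 0; -1 0 0 0 0 0 0; -1 0 0 0 0 0 0")

```text
clock: 5.23
eef_pos: [657.0, 245.9, 336.5]
tool_rot: [3.133, -0.005, 1.55]
force: [-1.1, 2.2, 7.7]
width: 9.6
gripper_force: 61.8
```

```bash
python3 - <<'E'
from h import *
s=st(); d=m2w(MILL,(100,30,103)); v=s["eef_pos"]+[0,0,14]-d; print(v, np.arctan2(v[2],-v[0])); print(s["qpos"].round(2))
cs={n:cam(cams.get_image(n)) for n in("side","scene")}
ims=[cams.get_image(n)["color"][:,:,::-1] for n in("side","scene")]
cv2.imwrite("pics/p2.png",np.hstack([ims[0][60:300,150:420],ims[1][120:400,260:530][:240]]))
E
```

```text
t 5.2 pos [657.  245.9 336.5] rot [ 3.133 -0.005  1.55 ] w 9.6 F [-1.1  2.2  7.7] gf 61.8
[-21.26643334   1.7586564  247.48248931] 1.4850758409828861
[-0.6   0.66  0.41  1.22 -0.26  1.31 -0.23]
```

View pics/p2.png

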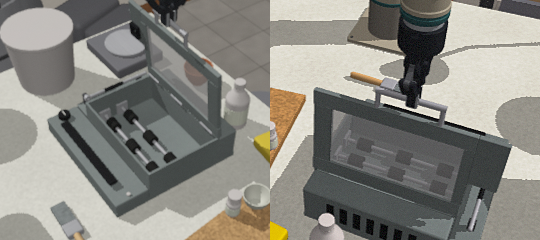

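The cover stands at about 1.47. In side the box is open and the rollers are visible; the gripper is on the handle. I'll release it, rise and turn for the rod.

Call:
move_arm(targets="-0.7 0 0 0 0 0 0; -0.3 0 0 0 0 0 0; -0.3 0 0 0 0 0 0; -0.3 0 0 -2 0 0 0; -0.3 0 0 -3 0 0 0")

```text
clock: 5.85
eef_pos: [653.9, 243.5, 378.8]
tool_rot: [-3.136, 0.003, 1.548]
force: [1.1, -0.3, -0.3]
width: 29.9
gripper_force: 0.0
```

Call:
move_arm(targets="-0.3 0 -4 -1 0 0 0; -0.3 0 -4 0 0 0 0; -0.3 0 0 0 0 0 -7; -0.3 0 0 0 0 0 -7; -0.3 0 0 0 0 0 -7")

```text
clock: 6.27
eef_pos: [574.8, 245.8, 392.0]
tool_rot: [3.14, 0.0, 1.922]
force: [-0.4, -0.1, -1.0]
width: 30.2
gripper_force: 0.0
```

Call:
move_arm(targets="-0.3 0 0 0 0 0 -7; -0.3 0 0 0 0 0 -7; -0.3 0 0 0 0 0 -7; -0.3 0 0 0 0 0 -7; -0.3 0 0 0 0 0 -7")

```text
clock: 6.68
eef_pos: [575.8, 245.3, 391.5]
tool_rot: [3.141, 0.001, 2.532]
force: [-0.4, 0.0, -0.3]
width: 29.7
gripper_force: 0.0
```

Call:
move_arm(targets="-0.3 0 0 0 0 0 -7; -0.3 0 0 0 0 0 -7; -0.3 0 0 0 0 0 -7; -0.3 0 0 0 0 0 -7; -0.3 0 0 0 0 0 -6")

```text
clock: 7.1
eef_pos: [575.8, 245.3, 391.5]
tool_rot: [-3.141, 0.001, 3.125]
force: [0.3, -0.1, 0.2]
width: 29.8
gripper_force: 0.0
```

```bash
python3 - <<'E'
from h import *
s=st(); print(s["qpos"].round(2)); Y=MILL[2]+np.pi
g=m2w(MILL,(0,190,64)); print("grip",g, delta(g+[0,0,200],Y))
ims=[cams.get_image(n)["color"][:,:,::-1] for n in("side","scene")]
cv2.imwrite("pics/p3.png",np.hstack(ims)[60:460])
E
```

```text
t 7.1 pos [575.8 245.3 391.5] rot [-3.141e+00  1.000e-03  3.125e+00] w 29.8 F [ 0.3 -0.1  0.2] gf 0.0
[-0.48  0.47  0.05  1.34 -0.02  1.32  1.13]
grip [581.07819077 405.8365163   64.        ] (array([-0.25, 16.07, 12.75]), array([-0.01,  0.06,  0.03]))
```

Call:
move_arm(targets="-0.45 -0.05 4 0 0 0 0; -0.45 -0.05 4 0 0 0 0; -0.45 -0.05 4 1 0 0 0; -0.45 -0.1 4.05 3 0 0 0; -0.45 0 0 4 0 0 0")

```text
clock: 7.62
eef_pos: [580.2, 410.4, 318.5]
tool_rot: [3.13, 0.005, 3.126]
force: [-0.3, 1.3, -1.2]
width: 23.6
gripper_force: 0.0
```

Call:
move_arm(targets="-0.45 0 0 4 0 0 0; -0.45 0 0 4 0 0 0; -0.45 0 0 0 0 0 0; -0.45 0 0 0 0 0 0")

```text
clock: 7.95
eef_pos: [580.4, 398.3, 234.8]
tool_rot: [-3.138, -0.003, 3.117]
force: [0.7, -0.2, 1.4]
width: 23.4
gripper_force: 0.0
```

```bash
python3 - <<'E'
from h import *
s=st(); print(s["qpos"].round(2)); Y=MILL[2]+np.pi
g=m2w(MILL,(0,190,64)); print("grip",g, delta(g,Y))
d=cams.get_image("wrist");c=cam(d);cv2.imwrite("pics/w2.png",d["color"][:,:,::-1])
for P in ((-11,190,78),(0,190,78),(108,190,78),(-85,190,78),(0,155,99)): print(P,proj(c,m2w(MILL,P)).round(0))
E
```

```text
t 8.0 pos [580.4 398.3 234.8] rot [-3.138e+00 -3.000e-03  3.117e+00] w 23.4 F [ 0.7 -0.2  1.4] gf 0.0
[-0.66  0.71  0.03  1.34 -0.02  1.1   0.92]
grip [581.07819077 405.8365163   64.        ] (array([-0.1 ,  0.81, 17.08]), array([-0.18, -0.18, -0.39]))
(-11, 190, 78) [[326. 210.]]
(0, 190, 78) [[326. 222.]]
(108, 190, 78) [[326. 332.]]
(-85, 190, 78) [[326. 117.]]
(0, 155, 99) [[283. 229.]]
```

View pics/w2.png

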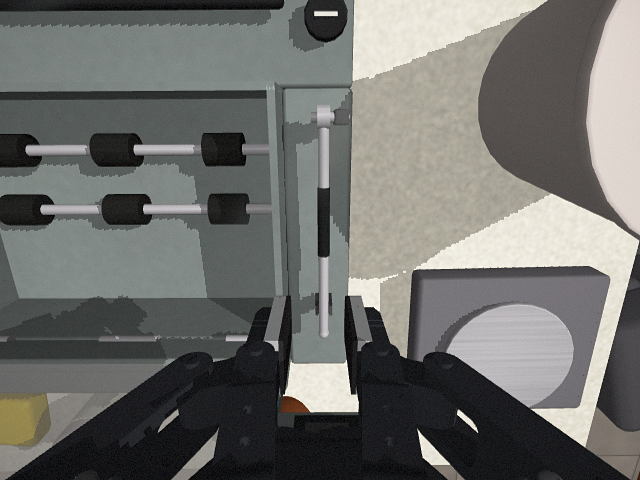

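The rod runs along column 323.5, with the grip centred at (323,222) and the tip at (324,333). That is within 2 mm of prediction, so I'll descend 1 mm towards the box.

Call:
move_arm(targets="-0.45 0 -0.1 3.5 0 0 0; -0.45 0 0 3.5 0 0 0; -0.45 0 0 3.5 0 0 0; -0.45 0 0 3.5 0 0 0; -0.45 0 0 2 0 0 0")

```text
clock: 8.42
eef_pos: [582.4, 398.7, 76.7]
tool_rot: [3.14, 0.002, 3.118]
force: [-0.2, 0.3, -0.9]
width: 23.7
gripper_force: 0.0
```

Call:
move_arm(targets="-0.45 0 0 0.75 0 0 0; -0.45 0 0 0 0 0 0; -1 0 0 0 0 0 0; -1 0 0 0 0 0 0; -1 0 0 0 0 0 0")

```text
clock: 8.83
eef_pos: [583.3, 402.6, 72.7]
tool_rot: [3.134, 0.006, 3.12]
force: [0.5, 5.8, -1.7]
width: 6.2
gripper_force: 58.6
```

```bash
python3 - <<'E'
from h import *
s=st(); print(s["qpos"].round(2))
# tool x=-mill x, z=down; rows follow rod arc with tilt k*theta about tool -y
def rows(th,k,a,L=85):
    g=lambda t:np.array([L*np.cos(t),L*np.sin(t)])       # mill x,z from pivot
    tz=lambda t:np.array([np.sin(k*t),-np.cos(k*t)]); tx=lambda t:np.array([-np.cos(k*t),-np.sin(k*t)])
    p=lambda t:g(t)+a*tz(t)
    for t0,t1 in zip(th,th[1:]):
        d=p(t1)-p(t0); print(f"-1 {d@tx(t0)/10:.2f} 0 {d@tz(t0)/10:.2f} 0 {-np.degrees(k*(t1-t0)):.1f} 0")
rows(np.linspace(0,.83,11),.55,15)
E
```

```text
t 8.8 pos [583.3 402.6  72.7] rot [3.134 0.006 3.12 ] w 6.2 F [ 0.5  5.8 -1.7] gf 58.6
[-0.65  0.88  0.02  1.46 -0.02  0.78  0.93]
-1 -0.04 0 -0.71 0 -2.6 0
-1 -0.01 0 -0.70 0 -2.6 0
-1 0.01 0 -0.70 0 -2.6 0
-1 0.04 0 -0.70 0 -2.6 0
-1 0.07 0 -0.69 0 -2.6 0
-1 0.09 0 -0.69 0 -2.6 0
-1 0.12 0 -0.68 0 -2.6 0
-1 0.14 0 -0.67 0 -2.6 0
-1 0.17 0 -0.67 0 -2.6 0
-1 0.19 0 -0.66 0 -2.6 0
```

Call:
move_arm(targets="-0.6 0 0 0 0 0 0; -0.45 0 0 0.4 0 0 0; -0.45 0 0 0.4 0 0 0; -0.45 0 0 0 0 0 0; -0.45 0 0 0 0 0 0")

```text
clock: 9.25
eef_pos: [581.2, 397.5, 60.7]
tool_rot: [-3.141, -0.0, 3.119]
force: [0.2, -0.2, -0.1]
width: 23.3
gripper_force: 0.0
```

Call:
move_arm(targets="-0.45 0 0 0 0 0 0; -0.45 0 0 0 0 0 0; -0.45 0 0 0 0 0 0")

```text
clock: 9.5
eef_pos: [581.2, 398.1, 60.9]
tool_rot: [-3.142, -0.0, 3.12]
force: [0.1, 0.8, 0.3]
width: 23.6
gripper_force: 0.0
```

Call:
move_arm(targets="-0.45 0 0.3 0 0 0 0; -0.45 0 0.3 -0.1 0 0 0; -0.45 0 0 0 0 0 0; -1 0 0 0 0 0 0; -1 0 0 0 0 0 0")

```text
clock: 9.92
eef_pos: [581.1, 402.8, 61.6]
tool_rot: [-3.139, -0.001, 3.12]
force: [-0.4, -3.7, 0.2]
width: 6.6
gripper_force: 58.5
```

Call:
move_arm(targets="-1 0 0 0 0 0 0; -1 0 0 0 0 0 0")

```text
clock: 10.08
eef_pos: [581.1, 402.7, 61.6]
tool_rot: [-3.139, -0.001, 3.119]
force: [-0.5, -3.2, 0.3]
width: 6.8
gripper_force: 58.5
```

Call:
move_arm(targets="-1 -0.04 0 -0.71 0 -2.6 0; -1 -0.01 0 -0.70 0 -2.6 0; -1 0.01 0 -0.70 0 -2.6 0; -1 0.04 0 -0.70 0 -2.6 0; -1 0.07 0 -0.69 0 -2.6 0")

```text
clock: 10.5
eef_pos: [576.8, 402.8, 95.3]
tool_rot: [-3.14, 0.227, 3.119]
force: [-2.2, -1.7, -9.2]
width: 6.7
gripper_force: 58.3
```

Call:
move_arm(targets="-1 0.09 0 -0.69 0 -2.6 0; -1 0.12 0 -0.68 0 -2.6 0; -1 0.14 0 -0.67 0 -2.6 0; -1 0.17 0 -0.67 0 -2.6 0; -1 0.19 0 -0.66 0 -2.6 0")

```text
clock: 10.92
eef_pos: [557.3, 403.1, 123.6]
tool_rot: [-3.138, 0.45, 3.12]
force: [-1.0, -1.7, -10.9]
width: 6.7
gripper_force: 58.3
```

Call:
move_arm(targets="-1 0 0 0 0 0 0; -1 0 0 0 0 0 0; -1 0 0 0 0 0 0")

```text
clock: 11.17
eef_pos: [557.3, 403.2, 123.5]
tool_rot: [-3.137, 0.448, 3.122]
force: [-4.2, -2.9, -8.8]
width: 6.6
gripper_force: 59.0
```

```bash
cat >> h.py <<'E'
def w2m(p): 
    d=np.array(p)-[MILL[0],MILL[1],0]; c,s=np.cos(MILL[2]),np.sin(MILL[2]); return np.array([c*d[0]+s*d[1],-s*d[0]+c*d[1],d[2]])
E
python3 - <<'E'
from h import *
s=st(); print(s["qpos"].round(2)); R=Ro.from_euler("xyz",s["tool_rot"]).as_matrix()
g=w2m(s["eef_pos"]-16.5*R[:,2])-[-85,190,78]; print("grip rel pivot",g,np.hypot(g[0],g[2]),"rod angle",np.arctan2(g[2],g[0]), "tool z",R[:,2])
ims=[cams.get_image(n)["color"][:,:,::-1] for n in("side","scene")]
cv2.imwrite("pics/p4.png",np.hstack([cv2.resize(ims[0][70:270,180:380],(400,400)),cv2.resize(ims[1][180:380,340:540],(400,400))]))
for n in("side","scene"):
    c=cam(cams.get_image(n))
    for th in (.7,.83,.95): print(n,th,proj(c,m2w(MILL,(-85+193*np.cos(th),190,78+193*np.sin(th)))).round(1),proj(c,m2w(MILL,(-85,190,78))).round(1))
E
```

```text
t 11.2 pos [557.3 403.2 123.5] rot [-3.137  0.448  3.122] w 6.6 F [-4.2 -2.9 -8.8] gf 59.0
[-1.11  0.76  0.43  1.86  0.15  0.27  0.58]
grip rel pivot [54.16021822 -2.99203814 60.34435746] 81.08495985995545 rod angle 0.8393535358377819 tool z [ 0.4326692  -0.01377582 -0.9014475 ]
side 0.7 [[279.6 101.3]] [[237.  157.2]]
side 0.83 [[273.8  97.8]] [[237.  157.2]]
side 0.95 [[267.6  95.4]] [[237.  157.2]]
scene 0.7 [[478.2 293.5]] [[481.3 282.1]]
scene 0.83 [[482.1 280.7]] [[481.3 282.1]]
scene 0.95 [[485.8 269. ]] [[481.3 282.1]]
```

View pics/p4.png

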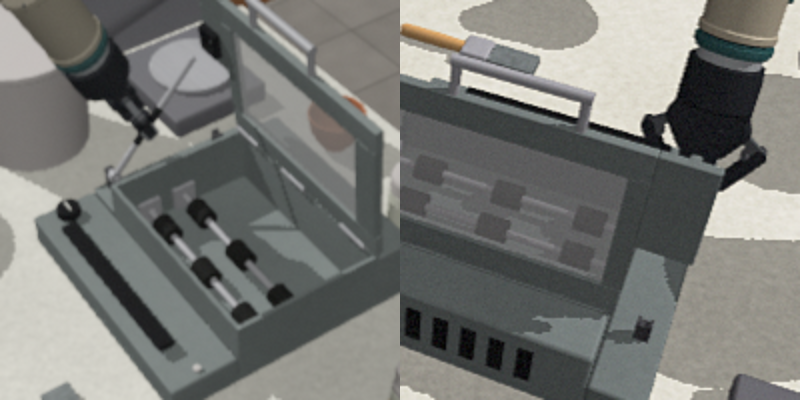

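```bash
cat > rod.py <<'E'
from h import *
d=cams.get_image("side"); c=cam(d); g=cv2.cvtColor(d["color"],cv2.COLOR_RGB2GRAY)
x0,y0=215,75; roi=cv2.resize(g[y0:175,x0:305],None,fx=4,fy=4,interpolation=cv2.INTER_CUBIC)
L=cv2.createLineSegmentDetector(0).detect(roi)[0][:,0]/4+[x0-.375,y0-.375]*2
n=lambda th,q=193:proj(c,m2w(MILL,(-85+q*np.cos(th),188,78+q*np.sin(th))))[0]
T=np.linspace(.5,1.1,61); ang=lambda v:np.degrees(np.arctan2(-v[1],v[0]))%180
A=[ang(n(t)-n(t,20)) for t in T]
for l in L:
    v=l[2:]-l[:2]; a=ang(v); 
    if np.hypot(*v)>12 and A[0]-8<a<A[-1]+8: print(l.round(1),"len",np.hypot(*v).round(1),"rod angle",np.interp(a,A,T).round(3))
E
python3 rod.py
```

```text
[251.9 138.2 240.3 156.1] len 21.3 rod angle 0.801
[236.2 157.7 246.7 142.8] len 18.2 rod angle 0.754
[227.9 105.4 235.   95.1] len 12.5 rod angle 0.759
[278.1  99.1 268.7 113.2] len 17.0 rod angle 0.789
[260.  123.  276.1  97.9] len 29.7 rod angle 0.809
[232.7  96.6 220.2 106.4] len 15.9 rod angle 0.5
```

Call:
move_arm(targets="-1 0.07 0 -0.24 0 0 0; -1 0 0 0 0 0 0; -1 0 0 0 0 0 0; -0.5 0 0 0 0 0 0; -0.3 0 0 0 0 0 0")

```text
clock: 11.83
eef_pos: [560.8, 406.9, 129.7]
tool_rot: [3.136, 0.458, 3.118]
force: [-0.1, 0.4, 0.7]
width: 29.1
gripper_force: 0.0
```

Call:
move_arm(targets="-0.3 0 0 0 0 0 0; -0.3 0 0 -2 0 0 0; -0.3 0 0 -4 0 0 0; -0.3 0 0 -4 0 0 0; -0.3 0 0 -2 0 0 0")

```text
clock: 12.25
eef_pos: [507.3, 408.3, 241.3]
tool_rot: [3.133, 0.459, 3.117]
force: [0.0, -0.1, 0.9]
width: 29.8
gripper_force: 0.0
```

```bash
python3 rod.py; python3 -c "
from h import *
s=st();print(s['qpos'].round(2))"
```

```text
[245.9 140.2 255.3 125.6] len 17.4 rod angle 0.805
[257.4 128.  240.3 156. ] len 32.8 rod angle 0.839
[236.3 157.8 246.3 142.5] len 18.3 rod angle 0.794
[276.2  99.1 267.4 113. ] len 16.5 rod angle 0.809
[259.3 122.5 274.6  97.3] len 29.4 rod angle 0.842
t 12.3 pos [507.2 409.8 243.7] rot [3.129 0.46  3.117] w 30.2 F [-0.   0.3  1. ] gf 0.0
[-1.25  0.55  0.51  1.86  0.18  0.48  0.56]
```

Call:
move_arm(targets="-1 0 0 -2 0 6.6 0; -1 0 0 -2 0 6.6 0; -1 0 0 -2 0 6.6 0; -1 0 0 -2 0 6.5 0; -1 0 0 -3 0 0 0")

```text
clock: 12.72
eef_pos: [489.8, 403.4, 343.1]
tool_rot: [3.141, -0.005, 3.112]
force: [1.6, -0.8, 0.2]
width: -0.2
gripper_force: 0.0
```

Call:
move_arm(targets="-1 0 0 -3 0 0 0; -1 0 0 -3 0 0 0; -1 0 0 0 0 0 0; -1 0 0 0 0 0 0")

```text
clock: 13.05
eef_pos: [486.7, 406.8, 405.2]
tool_rot: [3.136, 0.001, 3.119]
force: [-0.5, 0.3, -0.6]
width: 0.1
gripper_force: 0.0
```

```bash
python3 - <<'E'
from h import *
s=st();print(s['qpos'].round(2)); print(delta((705,246,400),MILL[2]+np.pi))
D={n:cams.get_image(n) for n in("side","scene")}; cs=[cam(D[n]) for n in D]
for t in (1.4,1.47): print(t,[proj(c,m2w(MILL,(100-243*np.cos(t),30+q,105+243*np.sin(t))))[0].round(0).tolist() for c in cs for q in(-65,65)])
E
```

```text
t 13.1 pos [486.7 406.8 405.2] rot [3.136e+00 1.000e-03 3.119e+00] w 0.1 F [-0.5  0.3 -0.6] gf 0.0
[-0.87  0.49  0.22  1.3  -0.11  1.36  0.9 ]
(array([-22.19, -15.58,   0.46]), array([ 0.3 ,  0.06, -0.33]))
1.4 [[329.0, 98.0], [297.0, 71.0], [371.0, 203.0], [441.0, 223.0]]
1.47 [[335.0, 95.0], [302.0, 68.0], [367.0, 208.0], [438.0, 228.0]]
```

Call:
move_arm(targets="-1 -3.17 -2.23 0 0 0 0; -1 -3.17 -2.23 0 0 0 0; -1 -3.17 -2.23 0 0 0 0; -1 -3.17 -2.23 0 0 0 0; -1 -3.17 -2.23 0 0 0 0")

```text
clock: 13.57
eef_pos: [641.5, 290.2, 399.8]
tool_rot: [-3.141, -0.007, 3.12]
force: [0.7, 0.5, 1.2]
width: 0.1
gripper_force: 0.0
```

Call:
move_arm(targets="-1 -3.17 -2.23 0 0 0 0; -1 -3.17 -2.23 0 0 0 0; -1 0 0 0 0 0 0; -1 0 0 0 0 0 0; -1 0 0 0 0 0 0")

```text
clock: 13.98
eef_pos: [702.6, 245.8, 399.2]
tool_rot: [3.141, -0.008, 3.12]
force: [-0.9, 0.8, 0.4]
width: 0.0
gripper_force: 0.0
```

Call:
move_arm(targets="-1 0 0 2.2 0 0 0; -1 0 0 2.2 0 0 0; -1 0 0 2.2 0 0 0; -1 0 0 0 0 0 0; -1 0 0 0 0 0 0")

```text
clock: 14.4
eef_pos: [700.9, 247.2, 334.2]
tool_rot: [3.141, -0.008, 3.122]
force: [0.1, 0.5, 0.8]
width: -0.1
gripper_force: 0.0
```

Call:
move_arm(targets="-1 1.2 0 0 0 0 0; -1 0.8 0 0 0 0 0; -1 0.8 0 0 0 0 0; -1 0.7 0 0 0 0 0; -1 0.7 0 0 0 0 0")

```text
clock: 14.82
eef_pos: [660.8, 247.3, 337.1]
tool_rot: [3.14, -0.002, 3.121]
force: [0.3, 0.9, 0.0]
width: -0.0
gripper_force: 0.4
```

Call:
move_arm(targets="-1 0.7 0 0 0 0 0; -1 0.7 0 0 0 0 0; -1 0.7 0 0 0 0 0; -1 0.5 0 0 0 0 0; -1 0 0 0 0 0 0")

```text
clock: 15.23
eef_pos: [633.4, 247.2, 335.5]
tool_rot: [3.141, -0.006, 3.12]
force: [-0.6, 0.5, 0.4]
width: -0.1
gripper_force: 0.0
```

```bash
cat > see.py <<'E'
from h import *
import sys
st()
ims=[cams.get_image(n)["color"][:,:,::-1] for n in("side","scene")]
cv2.imwrite(sys.argv[1],np.hstack([cv2.resize(ims[0][60:260,180:380],(400,400)),cv2.resize(ims[1][180:380,340:540],(400,400))]))
E
python3 see.py pics/p5.png
```

```text
t 15.2 pos [633.4 247.2 335.5] rot [ 3.141 -0.006  3.12 ] w -0.1 F [-0.6  0.5  0.4] gf 0.0
```

View pics/p5.png

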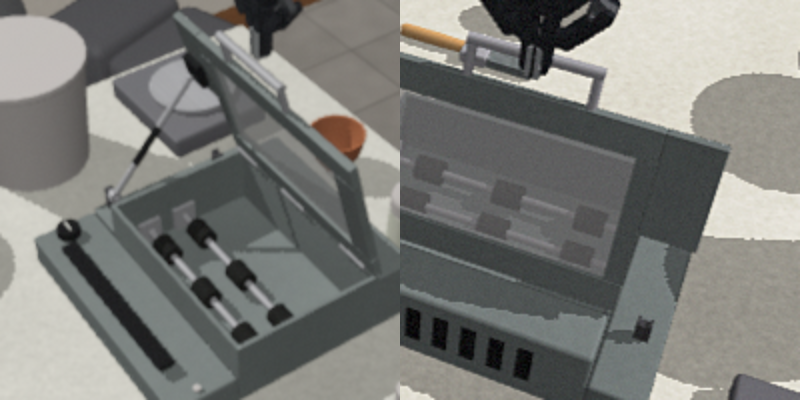

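```bash
python3 rod.py; python3 - <<'E'
from h import *
cs=[cam(cams.get_image(n)) for n in("side","scene")]
for t in (1.1,1.15,1.19,1.23,1.3): print(t,[proj(c,m2w(MILL,(100-243*np.cos(t),30+q,105+243*np.sin(t))))[0].round(0).tolist() for c in cs for q in(-65,65)])
E
```

```text
[245.8 140.2 255.3 125.6] len 17.5 rod angle 0.803
[257.3 128.2 240.3 156. ] len 32.6 rod angle 0.84
[235.1 159.3 246.3 142.6] len 20.1 rod angle 0.783
[275.7 100.  267.3 113. ] len 15.5 rod angle 0.808
[259.4 122.4 273.6  98.9] len 27.4 rod angle 0.845
1.1 [[303.0, 117.0], [273.0, 89.0], [382.0, 191.0], [448.0, 209.0]]
1.15 [[307.0, 114.0], [276.0, 86.0], [381.0, 192.0], [447.0, 210.0]]
1.19 [[311.0, 111.0], [280.0, 83.0], [379.0, 193.0], [447.0, 212.0]]
1.23 [[314.0, 108.0], [283.0, 81.0], [378.0, 195.0], [446.0, 213.0]]
1.3 [[320.0, 104.0], [288.0, 76.0], [375.0, 198.0], [444.0, 217.0]]
```

Call:
move_arm(targets="-1 0 0 0 0 0 0; -1 0 0 0 0 0 0; -1 0 0 0 0 0 0; -1 0 0 0 0 0 0; -1 0 0 0 0 0 0")

```text
clock: 15.9
eef_pos: [634.6, 246.8, 335.1]
tool_rot: [-3.142, -0.005, 3.12]
force: [0.1, -0.0, -1.0]
width: 0.3
gripper_force: 0.0
```

Call:
move_arm(targets="-1 0 0 0 0 0 0; -1 0 0 0 0 0 0; -1 0 0 0 0 0 0; -1 0 0 0 0 0 0; -1 0 0 0 0 0 0")

```text
clock: 16.32
eef_pos: [634.6, 246.9, 335.2]
tool_rot: [3.142, -0.005, 3.12]
force: [-0.6, -0.0, 0.9]
width: -0.2
gripper_force: 0.0
```

```bash
python3 see.py pics/p6.png; python3 rod.py
```

```text
t 16.3 pos [634.6 246.9 335.2] rot [ 3.142 -0.005  3.12 ] w -0.2 F [-0.6 -0.   0.9] gf 0.0
[245.9 140.2 255.3 125.6] len 17.4 rod angle 0.801
[257.5 127.8 240.4 155.9] len 32.9 rod angle 0.839
[259.1 122.3 273.8  99.7] len 26.9 rod angle 0.803
[235.  159.5 246.3 142.6] len 20.4 rod angle 0.786
```

View pics/p6.png

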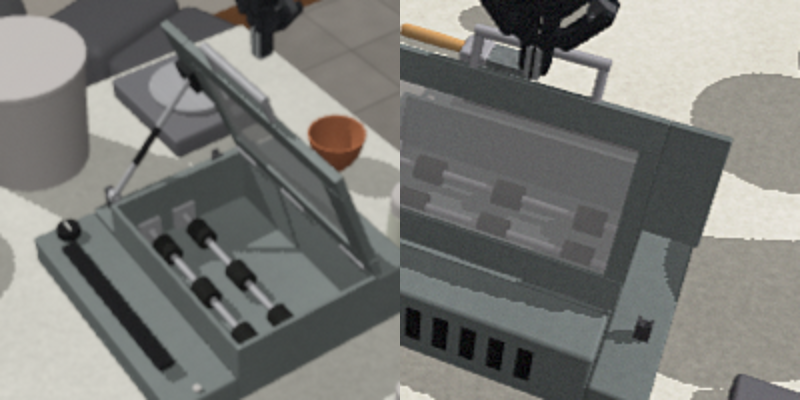

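The cover now rests at about 1.19–1.2 with the rod tip at its black socket block: side tip near (272,100), handle ends at (314,111) and (442,212). Next is the jar.

Call:
move_arm(targets="-1 0 0 -4 0 0 0; -1 0 0 -4 0 0 0; -0.5 0 0 0 0 0 7; 0 0 0 0 0 0 7; 0.5 0 0 0 0 0 7")

```text
clock: 16.88
eef_pos: [635.4, 246.8, 416.3]
tool_rot: [-3.141, -0.004, 2.747]
force: [-0.8, 0.1, 0.1]
width: 36.0
gripper_force: 0.0
```

Call:
move_arm(targets="1 0 0 0 0 0 7; 1 0 0 0 0 0 7; 1 0 0 0 0 0 7; 1 0 0 0 0 0 7; 1 0 0 0 0 0 7")

```text
clock: 17.3
eef_pos: [635.0, 246.9, 415.2]
tool_rot: [-3.137, -0.003, 2.136]
force: [0.1, 0.1, -0.5]
width: 85.3
gripper_force: 0.0
```

Call:
move_arm(targets="1 0 0 0 0 0 7; 1 0 0 0 0 0 7; 1 0 0 0 0 0 7; 1 0 0 0 0 0 7; 1 0 0 0 0 0 4")

```text
clock: 17.72
eef_pos: [635.0, 247.0, 415.2]
tool_rot: [-3.136, -0.0, 1.578]
force: [0.1, -0.1, 0.0]
width: 85.7
gripper_force: 0.0
```

```bash
python3 - <<'E'
from h import *
s=st();print(s['qpos'].round(2)); print(delta((479,-334,300),1.34))
E
```

```text
t 17.7 pos [635.  247.  415.2] rot [-3.136 -0.     1.578] w 85.7 F [ 0.1 -0.1  0. ] gf 0.0
[-0.7   0.63  0.62  1.12 -0.35  1.5  -0.15]
(array([-57.98, -15.98,  11.59]), array([-0.3 ,  0.03, 13.66]))
```

Call:
move_arm(targets="1 -3.6 -1 0.4 0 0 0; 1 -3.6 -1 0.6 0 0 0; 1 -3.6 -1 0.8 0 0 0; 1 -3.6 -1 0.8 0 0 0; 1 -3.6 -1 0.8 0 0 0")

```text
clock: 18.13
eef_pos: [586.5, 64.8, 381.3]
tool_rot: [-3.137, -0.0, 1.584]
force: [0.4, -0.7, 0.5]
width: 85.4
gripper_force: 0.0
```

Call:
move_arm(targets="1 -3.6 -1 0.8 0 0 0; 1 -3.6 -1 0.8 0 0 0; 1 -3.6 -1 0.8 0 0 0; 1 -3.6 -1 0.8 0 0 0; 1 -3.6 -1 0.8 0 0 0")

```text
clock: 18.55
eef_pos: [538.7, -115.9, 341.6]
tool_rot: [-3.137, -0.0, 1.584]
force: [1.1, 0.3, 0.7]
width: 85.3
gripper_force: 0.0
```

Call:
move_arm(targets="1 -3.6 -1 0.8 0 0 0; 1 -3.6 -1 0.8 0 0 0; 1 -3.6 -1 0.8 0 0 0; 1 -3.6 -1 0.8 0 0 0; 1 -3.6 -1 0.8 0 0 0")

```text
clock: 18.97
eef_pos: [491.0, -296.6, 301.7]
tool_rot: [-3.137, -0.0, 1.584]
force: [-0.1, -0.6, -0.2]
width: 85.2
gripper_force: 0.0
```

Call:
move_arm(targets="1 -3.6 -1 0 0 0 0; 1 0 0 0 0 0 7; 1 0 0 0 0 0 6.7; 1 0 0 0 0 0 0; 1 0 0 0 0 0 0")

```text
clock: 19.38
eef_pos: [482.2, -330.9, 301.8]
tool_rot: [-3.136, 0.001, 1.348]
force: [0.0, 1.5, 0.4]
width: 85.5
gripper_force: 0.0
```

```bash
python3 - <<'E'
from h import *
s=st();print(s['qpos'].round(2))
d=cams.get_image("wrist");c=cam(d);im=d["color"];cv2.imwrite("pics/w3.png",im[:,:,::-1])
print("expected jar",proj(c,(479,-334,51)).round(0))
E
```

```text
t 19.4 pos [ 482.2 -330.9  301.8] rot [-3.136e+00  1.000e-03  1.348e+00] w 85.5 F [0.  1.5 0.4] gf 0.0
[ 0.12  0.55  0.71  1.62 -0.38  1.12  0.7 ]
expected jar [[316. 204.]]
```

View pics/w3.png

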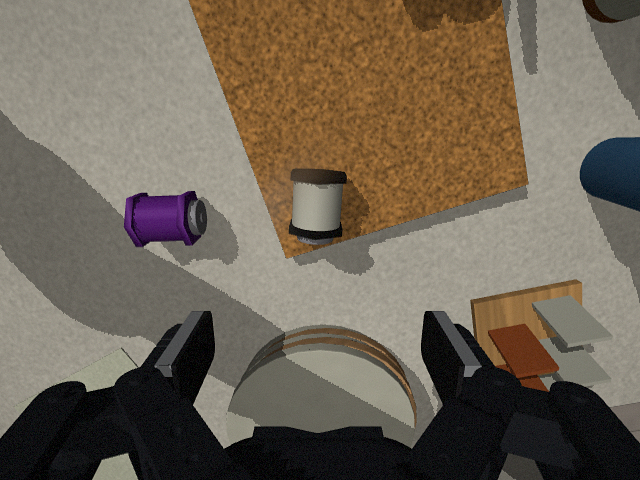

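The wrist view shows the white jar: middle at (317,206), guards at (319,176) and (316,230), cap at (316,241). The purple one at (160,218) stays apart.

```bash
python3 - <<'E'
from h import *
s=st(); d=cams.get_image("wrist");c=cam(d);hsv=cv2.cvtColor(d["color"],cv2.COLOR_RGB2HSV)
m=((hsv[...,1]<45)&(hsv[...,2]>130)).astype(np.uint8); roi=np.zeros_like(m); roi[180:225,285:352]=1; m&=roi
k,l,stt,cen=cv2.connectedComponentsWithStats(m); i=1+np.argmax(stt[1:,4]); print(stt[i],cen[i])
P=[]
for r in range(186,220,3):
    x=np.where(l[r]==i)[0]
    if len(x)>20: P.append([(x[0]+x[-1])/2,r,x[-1]-x[0]])
P=np.array(P);print(P.round(1).tolist())
A=onz(c,P[1,:2],55);B=onz(c,P[-2,:2],55); print(A,B,"axis az",np.degrees(np.arctan2(A[1]-B[1],A[0]-B[0])), "at centre row",onz(c,(317,206),62))
# colour means check
print(d["color"][200,318], d["color"][231,316])
E
```

```text
t 19.4 pos [ 482.4 -330.5  301.8] rot [-3.136e+00  1.000e-03  1.349e+00] w 85.6 F [ 0.1  0.2 -0.1] gf 0.0
[ 292  183   38   42 1364] [309.63269795 204.82111437]
[[311.0, 186.0, 34.0], [311.5, 189.0, 35.0], [311.0, 192.0, 34.0], [310.5, 195.0, 35.0], [310.0, 198.0, 34.0], [311.0, 201.0, 34.0], [310.0, 204.0, 34.0], [310.0, 207.0, 34.0], [309.5, 210.0, 33.0], [310.0, 213.0, 34.0], [309.0, 216.0, 34.0], [309.5, 219.0, 33.0]]
[ 478.46017141 -315.93377674   55.        ] [ 469.01671187 -344.59768106   55.        ] axis az 71.76528695553492 at centre row [ 480.52621317 -334.01661897   62.        ]
[161 158 143] [81 80 71]
```

Call:
move_arm(targets="1 0 -0.1 4 0 0 4.3; 1 0 0 4 0 0 0; 1 0 0 4 0 0 0; 1 0 0 4 0 0 0; 1 0 0 4 0 0 0")

```text
clock: 19.9
eef_pos: [480.6, -330.0, 100.6]
tool_rot: [-3.138, 0.001, 1.274]
force: [0.7, -0.7, -0.0]
width: 85.6
gripper_force: 0.0
```

Call:
move_arm(targets="1 0 0 3.5 0 0 0; 1 0 0 2 0 0 0; 1 0 0 1.1 0 0 0; 1 0 0 0 0 0 0; 1 0 0 0 0 0 0")

```text
clock: 20.32
eef_pos: [480.1, -331.1, 36.5]
tool_rot: [-3.137, 0.002, 1.271]
force: [-0.4, -0.6, 0.7]
width: 85.6
gripper_force: 0.0
```

Call:
move_arm(targets="-1 0 0 0 0 0 0; -1 0 0 0 0 0 0; -1 0 0 0 0 0 0; -1 0 0 0 0 0 0; -1 0 0 0 0 0 0")

```text
clock: 20.73
eef_pos: [480.5, -331.4, 37.9]
tool_rot: [-3.139, 0.002, 1.27]
force: [-0.8, 1.1, 8.1]
width: 52.8
gripper_force: 61.8
```

```bash
python3 - <<'E'
from h import *
s=st();print(s['qpos'].round(2))
d=cams.get_image("wrist");cv2.imwrite("pics/w4.png",d["color"][:,:,::-1])
E
```

```text
t 20.7 pos [ 480.5 -331.4   37.9] rot [-3.139e+00  2.000e-03  1.270e+00] w 52.8 F [-0.8  1.1  8.1] gf 61.8
[ 0.27  0.86  0.47  1.85 -0.67  0.59  0.86]
```

Call:
move_arm(targets="-1 0 0 -1.5 0 0 0; -1 0 0 -3 0 0 0; -1 0 0 -4 0 0 0; -1 0 0 -4 0 0 -5.4; -1 0 0 -3 0 0 -5.4")

```text
clock: 21.2
eef_pos: [480.6, -331.5, 194.3]
tool_rot: [-3.138, 0.002, 1.462]
force: [1.2, -0.8, -3.2]
width: 52.4
gripper_force: 64.2
```

Call:
move_arm(targets="-1 0 0 0 0 0 -5.4; -1 0 0 0 0 0 0; -1 0 0 0 0 0 0")

```text
clock: 21.45
eef_pos: [480.2, -330.2, 191.1]
tool_rot: [-3.137, -0.001, 1.55]
force: [-0.1, -0.1, -4.5]
width: 51.8
gripper_force: 64.4
```

```bash
python3 - <<'E'
from h import *
s=st();print(s['qpos'].round(2)); print(m2w(MILL,(-30,-99,64)),delta((500,117.4,200),YAW))
E
```

```text
t 21.4 pos [ 480.2 -330.2  191.1] rot [-3.137e+00 -1.000e-03  1.550e+00] w 51.8 F [-0.1 -0.1 -4.5] gf 64.4
[ 0.2   0.64  0.57  1.76 -0.43  0.87  0.95]
[546.07899839 117.3992501   64.        ] (array([44.79,  1.06, -0.84]), array([-0.28, -0.07, -0.19]))
```

Call:
move_arm(targets="-1 3 0.09 0 0 0 0; -1 3.7 0.09 -0.1 0 0 0; -1 3.8 0.09 -0.1 0 0 0; -1 3.8 0.09 -0.1 0 0 0; -1 3.8 0.09 -0.1 0 0 0")

```text
clock: 21.87
eef_pos: [486.8, -147.9, 193.5]
tool_rot: [-3.133, -0.001, 1.549]
force: [1.2, -0.3, -3.0]
width: 51.8
gripper_force: 64.2
```

Call:
move_arm(targets="-1 3.8 0.09 -0.1 0 0 0; -1 3.8 0.09 -0.1 0 0 0; -1 3.8 0.09 -0.1 0 0 0; -1 3.8 0.09 -0.1 0 0 0; -1 3.8 0.09 0 0 0 0")

```text
clock: 22.28
eef_pos: [494.9, 41.8, 197.8]
tool_rot: [-3.134, 0.001, 1.55]
force: [1.8, 0.8, -3.2]
width: 52.1
gripper_force: 64.2
```

Call:
move_arm(targets="-1 3.8 0.09 0 0 0 0; -1 3.7 0.09 0 -4.3 0 0; -1 0 0 0 -4.3 0 0; -1 0 0 0 0 0 0; -1 0 0 0 0 0 0")

```text
clock: 22.7
eef_pos: [497.2, 115.3, 197.7]
tool_rot: [3.001, 0.001, 1.552]
force: [-0.7, -0.2, -2.2]
width: 52.0
gripper_force: 64.3
```

```bash
python3 - <<'E'
from h import *
s=st();print(s['qpos'].round(2)); R=Ro.from_euler("xyz",s["tool_rot"]).as_matrix()
print(R.round(3).tolist())
# jar axis sits 13 mm behind TCP along tool z (picked at TCP z 37.9, axis 51)
for off in (60,0):
    t=m2w(MILL,(-30,-99,64+off))+13*R[:,2]; print(t,(R.T@(t-s["eef_pos"])/10).round(2))
ims=[cams.get_image(n)["color"][:,:,::-1] for n in("side","scene")]
cv2.imwrite("pics/p7.png",np.hstack([cv2.resize(ims[0][60:260,180:380],(400,400)),cv2.resize(ims[1][120:320,300:500],(400,400))]))
E
```

```text
t 22.7 pos [497.2 115.3 197.7] rot [3.001e+00 1.000e-03 1.552e+00] w 52.0 F [-0.7 -0.2 -2.2] gf 64.3
[-0.76  0.49  0.64  2.07 -0.48  0.57  0.18]
[[0.019, 0.99, 0.14], [1.0, -0.018, -0.003], [-0.001, 0.14, -0.99]]
[547.8992164  117.35578753 111.12813466] [0.31 3.8  9.28]
[547.8992164  117.35578753  51.12813466] [ 0.31  2.96 15.22]
```

View pics/p7.png

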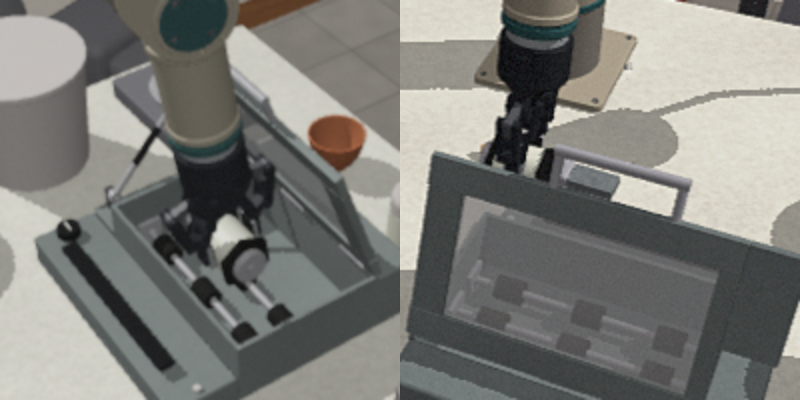

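Call:
move_arm(targets="-1 0.1 1.27 3.1 0 0 0; -1 0.1 1.27 3.1 0 0 0; -1 0.1 1.26 3.1 0 0 0; -1 0 0 0 0 0 0; -1 0 0 0 0 0 0")

```text
clock: 23.22
eef_pos: [550.8, 114.6, 110.4]
tool_rot: [3.0, 0.002, 1.549]
force: [0.1, 0.1, -3.0]
width: 52.2
gripper_force: 64.9
```

Call:
move_arm(targets="-1 0 -0.21 1.5 0 0 0; -1 0 -0.21 1.5 0 0 0; -1 0 -0.14 1 0 0 0; -1 0 -0.14 1 0 0 0; -1 0 -0.07 0.5 0 0 0")

```text
clock: 23.63
eef_pos: [550.8, 116.5, 56.4]
tool_rot: [2.997, -0.0, 1.552]
force: [-0.7, -0.1, -2.8]
width: 52.2
gripper_force: 65.2
```

Call:
move_arm(targets="-1 0 0 0 0 0 0; -1 0 0 0 0 0 0")

```text
clock: 23.8
eef_pos: [551.1, 116.7, 57.1]
tool_rot: [2.996, -0.0, 1.552]
force: [-0.7, 0.2, -3.0]
width: 51.9
gripper_force: 65.2
```

```bash
python3 - <<'E'
from h import *
s=st();print(s['qpos'].round(2)); R=Ro.from_euler("xyz",s["tool_rot"]).as_matrix()
t=m2w(MILL,(-30,-99,64))+13*R[:,2]; print(t,(R.T@(t-s["eef_pos"])/10).round(2))
E
```

```text
t 23.8 pos [551.1 116.7  57.1] rot [ 2.996 -0.     1.552] w 51.9 F [-0.7  0.2 -3. ] gf 65.2
[-0.52  0.75  0.35  2.04 -0.7   0.31  0.37]
[547.95895027 117.3654403   51.13669413] [ 0.06 -0.39  0.55]
```

Call:
move_arm(targets="-1 0.05 -0.3 0.3 0 0 0; -1 0 -0.03 0.2 0 0 0; -1 0 0 0.1 0 0 0; -1 0 0 0 0 0 0; -1 0 0 0 0 0 0")

```text
clock: 24.22
eef_pos: [548.4, 117.7, 52.7]
tool_rot: [2.995, -0.002, 1.552]
force: [-7.4, 0.3, 19.8]
width: 52.0
gripper_force: 67.5
```

Call:
move_arm(targets="-1 0 0 -0.1 0 0 0; 0.3 0 0 0 0 0 0; 0.4 0 0 0 0 0 0; 0.6 0 0 0 0 0 0; 0.9 0 0 0 0 0 0")

```text
clock: 24.63
eef_pos: [549.0, 117.4, 51.5]
tool_rot: [2.995, 0.0, 1.552]
force: [3.7, -0.9, 0.8]
width: 78.6
gripper_force: 1.4
```

Call:
move_arm(targets="0.9 0 0 0 0 0 0; 0.9 0 0 -1 0 0 0; 0.9 0 0 -2 0 0 0; 0.9 0 0 -4 0 0 0; 0.9 0 0 -4 0 0 0")

```text
clock: 25.05
eef_pos: [530.6, 117.1, 160.7]
tool_rot: [3.001, 0.001, 1.551]
force: [1.6, 0.6, 0.8]
width: 80.9
gripper_force: 0.0
```

Call:
move_arm(targets="0.9 0 -1 -3.5 0 0 0; 0.9 0 -4 0 0 0 0; 0.9 0 0 0 0 0 0; 0.9 0 0 0 0 0 0; 0.9 0 0 0 0 0 0")

```text
clock: 25.47
eef_pos: [477.8, 119.1, 188.0]
tool_rot: [2.996, -0.001, 1.553]
force: [1.0, 0.2, -0.5]
width: 81.1
gripper_force: 0.0
```

```bash
python3 - <<'E'
from h import *
s=st()
d=cams.get_image("wrist");c=cam(d);w=d["color"][:,:,::-1]; cv2.imwrite("pics/w5.png",w)
si=cams.get_image("side")["color"][:,:,::-1]
cv2.imwrite("pics/p8.png",np.hstack([cv2.resize(w,(400,300)),cv2.resize(si[75:225,190:390],(400,300))]))
for P in ((-30,-99,64),(-30,-74,64),(-30,-124,64),(-58,-82,48),(-58,-116,48),(-2,-82,48),(-2,-116,48)): print(P,proj(c,m2w(MILL,P))[0].round(0),proj(cam(cams.get_image("side")),m2w(MILL,P))[0].round(0))
E
```

```text
t 25.5 pos [477.8 119.1 188. ] rot [ 2.996e+00 -1.000e-03  1.553e+00] w 81.1 F [ 1.   0.2 -0.5] gf 0.0
(-30, -99, 64) [379. 231.] [312. 216.]
(-30, -74, 64) [381. 200.] [307. 210.]
(-30, -124, 64) [377. 261.] [318. 222.]
(-58, -82, 48) [341. 207.] [300. 220.]
(-58, -116, 48) [340. 247.] [307. 229.]
(-2, -82, 48) [407. 205.] [318. 211.]
(-2, -116, 48) [404. 244.] [325. 219.]
```

View pics/p8.png

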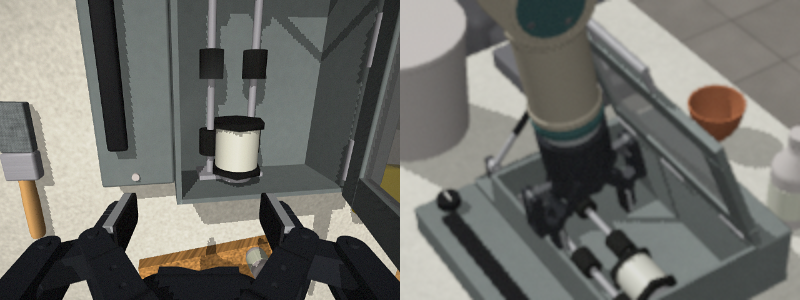

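The last picture shows the jar on the -y station between the tyres: white middle at wrist (382,240), guards at rows 195 and 275, axis parallel to the shafts. I'll check numerically.

```bash
cat > jar.py <<'E'
from h import *
d=cams.get_image("wrist");c=cam(d);hsv=cv2.cvtColor(d["color"],cv2.COLOR_RGB2HSV)
m=((hsv[...,1]<60)&(hsv[...,2]>135)).astype(np.uint8); u,v=proj(c,m2w(MILL,(-30,-99,85)))[0].astype(int)
roi=np.zeros_like(m); roi[v-50:v+50,u-50:u+50]=1; k,l,q,cen=cv2.connectedComponentsWithStats(m&roi); i=1+np.argmax(q[1:,4]); print("bbox",q[i],"cen",cen[i].round(1))
ys,xs=np.where(l==i); r0,r1=ys.min(),ys.max()
col=xs[(ys>r0+10)&(ys<r1-10)]
for n,r in (("+y end",r0),("-y end",r1)):
    x=xs[np.abs(ys-r)<=3]; print(n,r,w2m(onz(c,(x.mean(),r),91)).round(1))
for r in (r0+12,r1-12):
    x=np.where(l[r]==i)[0]; print("row",r,x[0],x[-1],"edges->",w2m(onz(c,(x[0],r),70)).round(1),w2m(onz(c,(x[-1],r),70)).round(1))
for P in ((-30,-75.5,91),(-30,-124,91),(-57,-99,64),(-3,-99,64)): print(P,proj(c,m2w(MILL,P))[0].round(1))
E
python3 jar.py; python3 rod.py
```

```text
bbox [ 344  207   70   68 4129] cen [378.2 240.6]
+y end 207 [-42.  -73.5  91. ]
-y end 274 [ -35.6 -124.4   91. ]
row 219 346 412 edges-> [-58.2 -86.9  70. ] [ -5.8 -88.9  70. ]
row 262 345 409 edges-> [ -58.2 -121.6   70. ] [  -5.3 -124.7   70. ]
(-30, -75.5, 91) [392.3 209.2]
(-30, -124, 91) [388.2 273.1]
(-57, -99, 64) [345.5 232.1]
(-3, -99, 64) [411.4 229.3]
[245.8 140.4 253.2 128.5] len 14.0 rod angle 0.832
[253.9 133.7 240.3 156. ] len 26.2 rod angle 0.835
[236.3 157.8 246.3 142.5] len 18.3 rod angle 0.793
[281.3  82.6 269.4  93.3] len 16.0 rod angle 0.5
```

```bash
cat > cov.py <<'E'
from h import *
# cover angle from the steel handle bar seen in both cameras (line midpoints vs. predicted centre line)
for n in ("scene","side"):
    d=cams.get_image(n); c=cam(d); g=cv2.cvtColor(d["color"],cv2.COLOR_RGB2GRAY)
    H=lambda t,q:proj(c,m2w(MILL,(100-243*np.cos(t)+4*np.sin(t),30+q,103+243*np.sin(t)+4*np.cos(t))))[0]
    T=np.arange(1.0,1.5,.01); a=H(1.2,-60);b=H(1.2,60); v=(b-a)/np.hypot(*(b-a)); nn=np.array([-v[1],v[0]])
    off=[(H(t,0)-a)@nn for t in T]; o=np.argsort(off)
    x0,y0=(np.minimum(a,b)-30).astype(int).clip(0); x1,y1=(np.maximum(a,b)+30).astype(int)
    L=cv2.createLineSegmentDetector(0).detect(cv2.resize(g[y0:y1,x0:x1],None,fx=4,fy=4,interpolation=cv2.INTER_CUBIC))[0][:,0]/4+[x0-.375,y0-.375]*2
    for l in L:
        w=l[2:]-l[:2]; ln=np.hypot(*w)
        if ln>18 and abs(w@nn)/ln<.12: m=(l[:2]+l[2:])/2; print(n,l.round(0),"theta",np.interp((m-a)@nn,np.array(off)[o],T[o]).round(3))
E
python3 cov.py
```

```text
scene [410. 221. 431. 227.] theta 1.46
scene [438. 214. 382. 198.] theta 1.249
scene [440. 230. 472. 239.] theta 1.463
scene [371. 229. 350. 222.] theta 1.49
scene [385. 210. 405. 216.] theta 1.411
scene [377. 194. 445. 211.] theta 1.17
scene [436. 231. 471. 241.] theta 1.49
side [340. 104. 301.  72.] theta 1.419
side [316. 117. 333. 132.] theta 1.169
side [283.  93. 315. 122.] theta 1.124
side [315. 123. 332. 137.] theta 1.12
side [287.  84. 314. 108.] theta 1.219
side [283.  87. 310. 110.] theta 1.176
side [326. 137. 307. 120.] theta 1.09
side [311. 108. 289.  88.] theta 1.203
```

Cover reads about 1.20, so it is propped in the socket. The jar is seated at mill y ≈ -99, x ≈ -31. Now I'll push the cover up by its handle from the front.

Call:
move_arm(targets="-1 0 0 -1 4.2 0 0; -1 0 0 -2 4.1 0 0; -1 0 0 -4 0 0 0; -1 0 0 -4 0 0 0; -1 1.5 0 -3 0 0 0")

```text
clock: 26.53
eef_pos: [476.3, 130.2, 330.5]
tool_rot: [3.139, 0.002, 1.547]
force: [2.4, -0.3, 0.1]
width: 20.5
gripper_force: 0.0
```

Call:
move_arm(targets="-1 4 0 0 0 0 0; -1 4 0 0 0 0 0; -1 3 1 0 0 0 0; -1 0 0 0 0 0 0; -1 0 0 0 0 0 0")

```text
clock: 26.95
eef_pos: [487.1, 245.4, 326.8]
tool_rot: [-3.141, 0.001, 1.556]
force: [0.2, -0.4, -0.1]
width: 0.1
gripper_force: 0.0
```

```bash
python3 - <<'E'
from h import *
s=st();print(s['qpos'].round(2)); h=m2w(MILL,(15.7,30,331)); print("handle",h,delta((h[0]-35,h[1],320),YAW))
E
```

```text
t 26.9 pos [487.1 245.4 326.8] rot [-3.141e+00  1.000e-03  1.556e+00] w 0.1 F [ 0.2 -0.4 -0.1] gf 0.0
[-1.02  0.47  0.77  1.69 -0.35  1.13 -0.17]
handle [594.00562885 245.5886728  331.        ] (array([0.12, 7.19, 0.68]), array([-0.03,  0.05,  0.17]))
```

Call:
move_arm(targets="-1 0 3.6 0.25 0 0 0; -1 0 3.6 0.25 0 0 0; -1 0 0.9 0 0 0 0; -1 0 0.9 0 0 0 0; -1 0 0.9 0 0 0 0")

```text
clock: 27.37
eef_pos: [585.8, 239.9, 322.7]
tool_rot: [-3.139, 0.001, 1.55]
force: [-3.1, -0.4, 1.1]
width: -0.3
gripper_force: 1.3
```

Call:
move_arm(targets="-1 0 0.9 0 0 0 0; -1 0 0.9 0 0 0 0; -1 0 0.9 -0.1 0 0 0; -1 0 0.9 -0.1 0 0 0; -1 0 0.9 -0.1 0 0 0")

```text
clock: 27.78
eef_pos: [630.9, 240.2, 325.9]
tool_rot: [-3.141, -0.0, 1.552]
force: [-1.4, 0.1, 1.5]
width: -0.0
gripper_force: 0.8
```

Call:
move_arm(targets="-1 0 0.7 0 0 0 0; -1 0 0 0 0 0 0; -1 0 0 0 0 0 0; -1 0 0 0 0 0 0")

```text
clock: 28.12
eef_pos: [637.9, 240.6, 325.4]
tool_rot: [-3.141, -0.0, 1.552]
force: [1.4, 0.6, -1.0]
width: -0.0
gripper_force: 0.0
```

```bash
sed -i 's/(1.2,/(1.45,/g' cov.py; python3 cov.py; python3 rod.py; python3 -c "
from h import *
st()"
```

```text
scene [374. 223. 399. 230.] theta 1.49
scene [433. 240. 454. 246.] theta 1.49
scene [399. 230. 429. 239.] theta 1.49
scene [429. 232. 370. 215.] theta 1.49
scene [464. 254. 433. 244.] theta 1.49
scene [428. 243. 389. 232.] theta 1.49
scene [369. 206. 340. 197.] theta 1.411
scene [395. 215. 376. 210.] theta 1.438
scene [409. 219. 436. 227.] theta 1.436
scene [341. 192. 371. 202.] theta 1.343
scene [427. 247. 458. 256.] theta 1.49
scene [381. 234. 419. 244.] theta 1.49
scene [362. 255. 344. 250.] theta 1.49
scene [386. 216. 435. 230.] theta 1.478
scene [394. 251. 355. 240.] theta 1.49
side [294. 105. 281.  93.] theta 1.118
side [307.  82. 287.  65.] theta 1.375
side [338. 106. 354. 119.] theta 1.39
side [319.  90. 334. 102.] theta 1.391
side [335.  99. 320.  88.] theta 1.418
side [361. 121. 339. 103.] theta 1.422
side [341. 123. 299.  87.] theta 1.273
side [279.  61. 305.  83.] theta 1.354
[245.9 140.2 255.2 125.7] len 17.2 rod angle 0.802
[257.4 128.  240.3 156. ] len 32.8 rod angle 0.839
[236.4 157.6 246.3 142.6] len 18.0 rod angle 0.791
[276.3  99.1 267.4 113. ] len 16.5 rod angle 0.808
[259.3 122.5 274.6  97.3] len 29.4 rod angle 0.843
t 28.3 pos [637.9 240.9 325.5] rot [-3.141 -0.     1.553] w -0.2 F [ 0.6 -0.1 -0.8] gf 0.0
```

Call:
move_arm(targets="-1 0 0.6 0 0 0 0; -1 0 0 0 0 0 0; -1 0 -2 0 0 0 0; -1 0 -4 0 0 0 0; -1 0 -4 0 0 0 0")

```text
clock: 28.68
eef_pos: [544.2, 241.6, 324.7]
tool_rot: [3.141, 0.001, 1.551]
force: [-0.4, 0.1, 0.5]
width: -0.3
gripper_force: 0.0
```

Call:
move_arm(targets="-1 0 -3.5 0 0 0 0; -0.3 0 0 0 0 0 -7; -0.3 0 0 0 0 0 -7; -0.3 0 0 0 0 0 -7; -0.3 0 0 0 0 0 -7")

```text
clock: 29.1
eef_pos: [509.5, 243.4, 325.9]
tool_rot: [3.14, 0.0, 2.048]
force: [-0.3, 0.2, -0.1]
width: 30.0
gripper_force: 0.0
```

Call:
move_arm(targets="-0.3 0 0 0 0 0 -7; -0.3 0 0 0 0 0 -7; -0.3 0 0 0 0 0 -7; -0.3 0 0 0 0 0 -7; -0.3 0 0 0 0 0 -7")

```text
clock: 29.52
eef_pos: [509.9, 243.0, 325.7]
tool_rot: [3.141, 0.001, 2.658]
force: [0.4, -0.2, 0.3]
width: 29.9
gripper_force: 0.0
```

Call:
move_arm(targets="-0.3 0 0 0 0 0 -7; -0.3 0 0 0 0 0 -7; -0.3 0 0 0 0 0 -6; -0.3 0 0 0 0 0 0; -0.3 0 0 0 0 0 0")

```text
clock: 29.93
eef_pos: [509.7, 242.9, 325.6]
tool_rot: [3.141, 0.0, 2.998]
force: [0.4, -0.5, -0.0]
width: 30.2
gripper_force: 0.0
```

```bash
cat >> h.py <<'E'
def delta2(p,yaw,tilt):
    """as delta, tool z tilted forward (towards +mill x) by tilt, tool x towards -mill x"""
    s=read_state(); R=Ro.from_euler("xyz",s["tool_rot"]); T=Ro.from_euler("xyz",[np.pi,tilt,yaw])
    return (R.inv().apply(np.array(p)-s["eef_pos"])/10).round(2), np.degrees((R.inv()*T).as_rotvec()).round(2)
E
python3 - <<'E'
from h import *
s=st();print(s['qpos'].round(2)); print(delta2((508.6,404,225),MILL[2]+np.pi,.45))
E
python3 cov.py | grep scene; python3 rod.py
```

```text
t 29.9 pos [509.7 242.9 325.6] rot [3.141 0.    2.998] w 30.2 F [ 0.4 -0.5 -0. ] gf 0.0
[-0.75  0.43  0.38  1.64 -0.17  1.11  1.1 ]
(array([ 2.43, 15.93, 10.06]), array([ -1.61, -25.72,  -7.14]))
scene [374. 223. 399. 230.] theta 1.49
scene [398. 230. 429. 239.] theta 1.49
scene [429. 233. 369. 216.] theta 1.49
scene [405. 219. 368. 209.] theta 1.453
scene [464. 255. 432. 246.] theta 1.49
scene [427. 244. 371. 228.] theta 1.49
scene [369. 206. 340. 197.] theta 1.411
scene [383. 209. 405. 216.] theta 1.412
scene [411. 221. 436. 228.] theta 1.454
scene [363. 255. 344. 249.] theta 1.49
scene [341. 192. 371. 202.] theta 1.347
scene [364. 230. 415. 245.] theta 1.49
scene [425. 248. 454. 256.] theta 1.49
scene [364. 211. 434. 231.] theta 1.49
[245.9 140.2 255.2 125.7] len 17.2 rod angle 0.806
[257.4 128.  240.3 156. ] len 32.8 rod angle 0.839
[236.3 157.8 246.3 142.5] len 18.3 rod angle 0.795
```

Call:
move_arm(targets="-0.3 0 0 0 0 0 -7.1; -0.3 0.1 4 0 0 0 0; -0.3 0.1 4 0 0 0 0; -0.3 0.1 4 0 0 0 0; -0.3 0.1 4.1 0 0 0 0")

```text
clock: 30.5
eef_pos: [507.9, 405.7, 325.7]
tool_rot: [3.141, 0.0, 3.123]
force: [0.9, -0.2, 0.5]
width: 30.1
gripper_force: 0.0
```

Call:
move_arm(targets="-0.4 0 0 3.4 0 0 0; -0.4 0 0 3.4 0 0 0; -0.4 0 0 3.3 0 0 0; -0.4 0 0 0 0 -6.5 0; -0.4 0 0 0 0 -6.5 0")

```text
clock: 30.92
eef_pos: [509.5, 401.8, 221.3]
tool_rot: [-3.138, 0.229, 3.121]
force: [0.1, 0.4, -0.1]
width: 25.6
gripper_force: 0.0
```

Call:
move_arm(targets="-0.4 0 0 0 0 -6.5 0; -0.4 0 0 0 0 -6.3 0; -0.4 0 0 0 0 0 0; -0.4 0 0 0 0 0 0; -0.4 0 0 0 0 0 0")

```text
clock: 31.33
eef_pos: [508.5, 404.8, 225.0]
tool_rot: [3.141, 0.45, 3.125]
force: [1.1, 0.0, -0.1]
width: 25.7
gripper_force: 0.0
```

```bash
python3 - <<'E'
from h import *
s=st();print(s['qpos'].round(2)); print(delta2((556.5,404,126),MILL[2]+np.pi,.45))
d=cams.get_image("wrist");c=cam(d)
g=cv2.cvtColor(d["color"],cv2.COLOR_RGB2GRAY)
P=lambda r,th=.83:m2w(MILL,(-85+r*np.cos(th),188,78+r*np.sin(th)))
for r in (30,85,130,190): print(r,proj(c,P(r))[0].round(1))
L=cv2.createLineSegmentDetector(0).detect(g)[0][:,0]
a,b=proj(c,P(30))[0],proj(c,P(180))[0]
for l in L:
    m=(l[:2]+l[2:])/2; w=l[2:]-l[:2]
    if np.hypot(*w)>25 and abs(m[0]-(a[0]+b[0])/2)<25 and abs(w[0])<.15*abs(w[1]): print(l.round(1))
E
```

```text
t 31.3 pos [508.5 404.8 225. ] rot [3.141 0.45  3.125] w 25.7 F [ 1.1  0.  -0.1] gf 0.0
[-1.29  0.59  0.59  1.88  0.04  0.44  0.69]
(array([-0.02, -0.  , 11.  ]), array([0.04, 0.01, 0.02]))
30 [316.7 171. ]
85 [316.7 248.7]
130 [316.7 313.9]
190 [316.6 403.1]
[340.9 233.1 336.3 303.2]
[323.3 206.9 323.7 291.9]
[321.3 406.9 320.5 294.4]
[308.5 291.9 308.5 206.9]
[321.9 203.1 322.3 135.6]
[313.9 295.6 312.7 411.9]
[322.5 306.9 322.6 350.6]
[313.8 138.1 313.3 203.1]
[309.4 203.1 309.3 141.9]
[319.9 289.4 320.2 239.4]
```

Call:
move_arm(targets="-0.4 0 0 3.5 0 0 0; -0.4 0 0 3.5 0 0 0; -0.4 0 0 2.5 0 0 0; -0.4 0 0 1.5 0 0 0; -0.4 0 0 0 0 0 0")

```text
clock: 31.8
eef_pos: [558.1, 400.1, 123.0]
tool_rot: [-3.139, 0.448, 3.121]
force: [-0.7, -1.0, -0.2]
width: 25.8
gripper_force: 0.0
```

Call:
move_arm(targets="-0.4 0 0 0 0 0 0; -1 0 0 0 0 0 0; -1 0 0 0 0 0 0; -1 0 0 0 0 0 0; -1 0 0 0 0 0 0")

```text
clock: 32.22
eef_pos: [556.7, 403.3, 127.2]
tool_rot: [3.14, 0.452, 3.124]
force: [1.5, -2.9, 3.9]
width: 6.4
gripper_force: 58.8
```

```bash
python3 - <<'E'
from h import *
s=st();print(s['qpos'].round(2))
R=Ro.from_euler("xyz",s["tool_rot"]).as_matrix()
for a in (14,16): 
    g=w2m(s["eef_pos"]-a*R[:,2])-[-85,188,78]; print("grip rel pivot",g.round(1),np.hypot(g[0],g[2]).round(1),"ang",np.arctan2(g[2],g[0]).round(3))
def rows(th,k,a,L=85):
    g=lambda t:np.array([L*np.cos(t),L*np.sin(t)])
    tz=lambda t:np.array([np.sin(k*t),-np.cos(k*t)]); tx=lambda t:np.array([-np.cos(k*t),-np.sin(k*t)])
    p=lambda t:g(t)+a*tz(t)
    for t0,t1 in zip(th,th[1:]):
        d=p(t1)-p(t0); print(f"-1 {d@tx(t0)/10:.2f} 0 {d@tz(t0)/10:.2f} 0 {-np.degrees(k*(t1-t0)):.1f} 0")
rows(np.linspace(.83,0,11),.55,15)
E
```

```text
t 32.2 pos [556.7 403.3 127.2] rot [3.14  0.452 3.124] w 6.4 F [ 1.5 -2.9  3.9] gf 58.8
[-1.14  0.76  0.49  1.87 -0.    0.26  0.73]
grip rel pivot [54.5 -1.  61.8] 82.4 ang 0.848
grip rel pivot [53.7 -1.  63.6] 83.2 ang 0.87
-1 -0.16 0 0.67 0 2.6 0
-1 -0.14 0 0.67 0 2.6 0
-1 -0.11 0 0.68 0 2.6 0
-1 -0.09 0 0.69 0 2.6 0
-1 -0.06 0 0.69 0 2.6 0
-1 -0.03 0 0.70 0 2.6 0
-1 -0.01 0 0.70 0 2.6 0
-1 0.02 0 0.70 0 2.6 0
-1 0.05 0 0.70 0 2.6 0
-1 0.07 0 0.70 0 2.6 0
```

Call:
move_arm(targets="-1 -0.16 0 0.67 0 2.6 0; -1 -0.14 0 0.67 0 2.6 0; -1 -0.11 0 0.68 0 2.6 0; -1 -0.09 0 0.69 0 2.6 0; -1 -0.06 0 0.69 0 2.6 0")

```text
clock: 32.63
eef_pos: [575.8, 402.9, 98.7]
tool_rot: [3.139, 0.227, 3.124]
force: [2.8, -3.8, 7.6]
width: 6.9
gripper_force: 60.3
```

Call:
move_arm(targets="-1 -0.03 0 0.7 0 2.6 0; -1 -0.01 0 0.7 0 2.6 0; -1 0.02 0 0.7 0 2.6 0; -1 0.05 0 0.7 0 2.6 0; -1 0 0 0 0 0 0")

```text
clock: 33.05
eef_pos: [583.3, 402.8, 70.1]
tool_rot: [3.138, 0.05, 3.121]
force: [8.9, -0.9, 2.2]
width: 6.6
gripper_force: 61.2
```

Call:
move_arm(targets="-1 0.07 0 0.7 0 2.4 0; -1 0 0 0.2 0 0 0; -1 0 0 0 0 0 0; -1 0 0 0 0 0 0")

```text
clock: 33.38
eef_pos: [584.1, 402.8, 63.2]
tool_rot: [3.138, 0.014, 3.122]
force: [10.0, -2.4, 8.3]
width: 6.6
gripper_force: 62.2
```

Call:
move_arm(targets="-1 0 0 0.2 0 0 0; -1 0 0 0.2 0 0 0; -1 0 0 0 0 0 0; -1 0 0 0 0 0 0")

```text
clock: 33.72
eef_pos: [584.2, 402.9, 62.9]
tool_rot: [3.138, 0.015, 3.122]
force: [3.0, -6.8, 27.4]
width: 6.3
gripper_force: 64.3
```

```bash
cat > rod0.py <<'E'
from h import *
# rod seen in scene view: line through tip region vs. predicted for small angles
for n in ("scene","side"):
    d=cams.get_image(n);c=cam(d);g=cv2.cvtColor(d["color"],cv2.COLOR_RGB2GRAY)
    P=lambda th,r:proj(c,m2w(MILL,(-85+r*np.cos(th),188,78+r*np.sin(th))))[0]
    a,b=P(0,110),P(0,193); x0,y0=(np.minimum(a,b)-14).astype(int);x1,y1=(np.maximum(a,b)+14).astype(int)
    v=(b-a)/np.hypot(*(b-a)); ang=lambda w:np.degrees(np.arctan2(w[1],w[0]))
    print(n,"axis px",a.round(1),b.round(1),[(t,(P(t,193)).round(1).tolist()) for t in (.08,.15)])
    L=cv2.createLineSegmentDetector(0).detect(cv2.resize(g[y0:y1,x0:x1],None,fx=4,fy=4,interpolation=cv2.INTER_CUBIC))[0][:,0]/4+[x0-.375,y0-.375]*2
    for l in L:
        w=l[2:]-l[:2]
        if np.hypot(*w)>8 and abs(w@v)/np.hypot(*w)>.93: print("  ",l.round(1))
E
python3 rod0.py
```

```text
scene axis px [469.1 318.4] [459.6 349.3] [(0.08, [461.1, 344.6]), (0.15, [462.5, 340.1])]
   [461.6 350.4 467.5 330.7]
   [468.6 319.1 458.  349.4]
   [466.9 339.9 464.1 349.2]
   [474.2 309.6 471.7 318.8]
   [455.5 348.3 459.  337.4]
   [467.4 330.8 470.  322.3]
   [465.1 320.4 470.1 308.7]
side axis px [271.  142.9] [295.2 132.3] [(0.08, [294.9, 128.1]), (0.15, [294.3, 124.5])]
   [297.  125.8 278.8 134.1]
   [275.4 140.9 295.7 132.3]
   [256.6 154.6 268.1 149.5]
   [269.7 147.1 299.  136.1]
   [272.9 128.2 295.4 118.2]
```

Call:
move_arm(targets="-1 0 0 -0.4 0 0 0; -0.7 0 0 0 0 0 0; -0.4 0 0 0 0 0 0; -0.4 0 0 0 0 0 0; -0.4 0 0 -1 0 0 0")

```text
clock: 34.23
eef_pos: [573.7, 402.9, 66.7]
tool_rot: [-3.139, -0.005, 3.126]
force: [-0.9, -0.1, -0.3]
width: 25.7
gripper_force: 0.0
```

Call:
move_arm(targets="-0.4 0 0 -3 0 0 0; -0.4 0 0 -4 0 0 0; -0.4 0 0 -4 0 0 0; -0.4 2 0 -3.5 0 0 0; -1 3 0 -2.5 0 0 0")

```text
clock: 34.65
eef_pos: [529.5, 403.5, 242.8]
tool_rot: [3.139, 0.006, 3.122]
force: [0.6, 0.8, 0.7]
width: 14.7
gripper_force: 0.0
```

Call:
move_arm(targets="-1 3 0 -2.8 0 0 0; -1 0 0 -4 0 0 0; -1 0 0 -4 0 0 0; -1 0 0 -4 0 0 0; -1 0 0 0 0 0 0")

```text
clock: 35.07
eef_pos: [498.7, 406.8, 396.8]
tool_rot: [3.131, 0.011, 3.126]
force: [1.2, 0.9, -0.1]
width: 0.1
gripper_force: 0.0
```

```bash
python3 rod0.py | head -8; python3 - <<'E'
from h import *
s=st();print(s['qpos'].round(2)); print(delta((705,246,400),MILL[2]+np.pi))
E
python3 cov.py|grep scene|head -12
```

```text
scene axis px [469.1 318.4] [459.6 349.3] [(0.08, [461.1, 344.6]), (0.15, [462.5, 340.1])]
   [462.2 348.8 470.8 319.3]
   [466.9 339.9 464.2 348.6]
   [468.7 318.6 458.2 349. ]
   [455.7 347.9 458.9 337.1]
side axis px [271.  142.9] [295.2 132.3] [(0.08, [294.9, 128.1]), (0.15, [294.3, 124.5])]
   [256.4 147.2 271.1 140.3]
   [273.6 142.7 256.3 151.3]
t 35.2 pos [496.6 405.1 389.4] rot [3.139e+00 3.000e-03 3.126e+00] w -0.4 F [-1.1 -0.6 -0.8] gf 0.0
[-0.82  0.5   0.16  1.31 -0.08  1.33  0.89]
(array([-21.09, -15.58,  -1.06]), array([0.17, 0.15, 0.09]))
scene [374. 223. 429. 239.] theta 1.49
scene [433. 240. 464. 249.] theta 1.49
scene [429. 233. 369. 216.] theta 1.49
scene [386. 201. 409. 208.] theta 1.272
scene [405. 219. 368. 209.] theta 1.453
scene [427. 244. 371. 228.] theta 1.49
scene [464. 255. 432. 246.] theta 1.49
scene [369. 206. 340. 197.] theta 1.411
scene [385. 210. 405. 216.] theta 1.412
scene [341. 192. 371. 202.] theta 1.344
scene [364. 230. 416. 245.] theta 1.49
scene [425. 248. 454. 256.] theta 1.49
```

Call:
move_arm(targets="-1 -3.02 -2.23 -0.2 0 0 0; -1 -3.02 -2.23 -0.2 0 0 0; -1 -3.02 -2.23 -0.2 0 0 0; -1 -3.02 -2.23 -0.2 0 0 0; -1 -3.02 -2.23 -0.2 0 0 0")

```text
clock: 35.68
eef_pos: [646.0, 289.1, 394.8]
tool_rot: [-3.14, -0.004, 3.126]
force: [0.7, 0.8, -0.1]
width: 0.0
gripper_force: 0.0
```

Call:
move_arm(targets="-1 -3.02 -2.23 0 0 0 0; -1 -3 -2.2 0 0 0 0; -1 0 0 0 0 0 0; -1 0 0 0 0 0 0; -1 0 0 0 0 0 0")

```text
clock: 36.1
eef_pos: [704.4, 245.5, 394.7]
tool_rot: [-3.141, -0.004, 3.125]
force: [-0.2, 0.4, -0.0]
width: -0.0
gripper_force: 0.0
```

Call:
move_arm(targets="-1 0 0 2.2 0 0 0; -1 0 0 2.2 0 0 0; -1 0 0 2.2 0 0 0; -1 0 0 0 0 0 0; -1 0 0 0 0 0 0")

```text
clock: 36.52
eef_pos: [703.3, 246.8, 330.1]
tool_rot: [-3.141, -0.004, 3.127]
force: [-0.0, -0.7, 0.2]
width: -0.0
gripper_force: 0.0
```

Call:
move_arm(targets="-1 1.2 0 0 0 0 0; -1 0.8 0 0 0 0 0; -1 0.8 0 0 0 0 0; -1 0.7 0 0 0 0 0; -1 0.7 0 0 0 0 0")

```text
clock: 36.93
eef_pos: [663.2, 246.8, 333.0]
tool_rot: [3.14, 0.003, 3.126]
force: [0.1, 0.9, 1.1]
width: 0.0
gripper_force: 0.4
```

Call:
move_arm(targets="-1 0.7 0 0 0 0 0; -1 0.7 0 0 0 0 0; -1 0.7 0 0 0 0 0; -1 0.5 0 0 0 0 0; -1 0 0 0 0 0 0")

```text
clock: 37.35
eef_pos: [636.0, 246.5, 331.5]
tool_rot: [3.141, -0.001, 3.126]
force: [-0.5, 1.0, 0.4]
width: -0.2
gripper_force: 0.0
```

Call:
move_arm(targets="-1 0 0 0 0 0 0; -1 0 0 0 0 0 0; -1 0 0 0 0 0 0; -1 0 0 0 0 0 0; -1 0 0 0 0 0 0")

```text
clock: 37.77
eef_pos: [637.4, 246.1, 330.9]
tool_rot: [-3.142, -0.0, 3.125]
force: [0.7, -1.0, -0.8]
width: 0.0
gripper_force: 0.0
```

```bash
cat > clo.py <<'E'
from h import *
# closed-cover check: steel handle (bright, unsaturated, thin) predicted vs seen, for angles
from sys import argv
st()
for n in ("scene","side"):
    d=cams.get_image(n); c=cam(d); g=cv2.cvtColor(d["color"],cv2.COLOR_RGB2GRAY)
    H=lambda t,q:proj(c,m2w(MILL,(100-243*np.cos(t)+4*np.sin(t),30+q,103+243*np.sin(t)+4*np.cos(t))))[0]
    print(n,[(t,H(t,-60).round(0).tolist(),H(t,60).round(0).tolist()) for t in (0,.05,.3,.6,.9,1.19)])
    a,b=H(0,-60),H(0,60); v=(b-a)/np.hypot(*(b-a)); nn=np.array([-v[1],v[0]])
    x0,y0=(np.minimum(a,b)-15).astype(int);x1,y1=(np.maximum(a,b)+15).astype(int)
    L=cv2.createLineSegmentDetector(0).detect(cv2.resize(g[y0:y1,x0:x1],None,fx=4,fy=4,interpolation=cv2.INTER_CUBIC))[0][:,0]/4+[x0-.375,y0-.375]*2
    T=np.linspace(-.05,.1,16); off=np.array([(H(t,0)-a)@nn for t in T]); o=np.argsort(off)
    for l in L:
        w=l[2:]-l[:2]; ln=np.hypot(*w)
        if ln>15 and abs(w@nn)/ln<.1: m=(l[:2]+l[2:])/2; print("  ",l.round(0),"off px",((m-a)@nn).round(1),"theta",np.interp((m-a)@nn,off[o],T[o]).round(3))
E
python3 clo.py
```

```text
t 37.8 pos [637.4 246.1 330.9] rot [-3.142 -0.     3.125] w 0.0 F [ 0.7 -1.  -0.8] gf 0.0
scene [(0, [396.0, 229.0], [446.0, 243.0]), (0.05, [397.0, 225.0], [447.0, 240.0]), (0.3, [398.0, 209.0], [450.0, 224.0]), (0.6, [396.0, 196.0], [451.0, 211.0]), (0.9, [390.0, 191.0], [449.0, 206.0]), (1.19, [381.0, 195.0], [443.0, 212.0])]
   [435. 219. 415. 214.] off px -19.9 theta 0.1
   [415. 228. 433. 233.] off px -6.2 theta 0.088
   [395. 222. 417. 228.] off px -6.3 theta 0.088
   [400. 218. 382. 213.] off px -11.1 theta 0.1
   [433. 236. 459. 243.] off px -3.5 theta 0.048
   [449. 257. 416. 247.] off px 12.1 theta -0.05
   [405. 244. 381. 236.] off px 11.8 theta -0.05
   [420. 213. 441. 217.] off px -23.0 theta 0.1
   [422. 251. 438. 256.] off px 14.0 theta -0.05
side [(0, [259.0, 206.0], [235.0, 178.0]), (0.05, [259.0, 203.0], [235.0, 175.0]), (0.3, [261.0, 183.0], [236.0, 156.0]), (0.6, [271.0, 157.0], [245.0, 130.0]), (0.9, [288.0, 131.0], [261.0, 105.0]), (1.19, [311.0, 109.0], [282.0, 84.0])]
   [269. 198. 255. 182.] off px 12.8 theta 0.1
   [239. 220. 220. 196.] off px -23.8 theta -0.05
   [220. 183. 251. 220.] off px -14.9 theta -0.05
   [255. 182. 238. 163.] off px 12.4 theta 0.1
   [273. 220. 227. 167.] off px 1.3 theta 0.032
   [236. 164. 273. 206.] off px 10.3 theta 0.1
```

Call:
move_arm(targets="-1 0 0 -4 0 0 0; -1 0 0 -4 0 0 0; -1 4 0 0 0 0 0; -1 4 0 0 0 0 0; -1 4 0 0 0 0 0")

```text
clock: 38.28
eef_pos: [516.6, 248.2, 411.6]
tool_rot: [3.141, 0.002, 3.124]
force: [-0.7, 1.1, 0.5]
width: -0.1
gripper_force: 0.0
```

Call:
move_arm(targets="-1 4 0 0 0 0 0; -1 4 0 0 0 0 0; -1 3.5 0 0 0 0 0; -1 0 0 0 0 0 0; -1 0 0 0 0 0 0")

```text
clock: 38.7
eef_pos: [400.9, 250.5, 412.0]
tool_rot: [3.14, 0.001, 3.128]
force: [0.2, -0.1, -0.3]
width: 0.1
gripper_force: 0.0
```

Call:
move_arm(targets="-1 0 0 0 0 0 0; -1 0 0 0 0 0 0; -1 0 0 0 0 0 0; -1 0 0 0 0 0 0; -1 0 0 0 0 0 0")

```text
clock: 39.12
eef_pos: [402.9, 249.9, 410.8]
tool_rot: [-3.141, -0.0, 3.124]
force: [0.3, -0.4, -0.4]
width: 0.1
gripper_force: 0.0
```

Call:
move_arm(targets="-1 0 0 0 0 0 0; -1 0 0 0 0 0 0; -1 0 0 0 0 0 0; -1 0 0 0 0 0 0; -1 0 0 0 0 0 0")

```text
clock: 39.53
eef_pos: [402.2, 250.1, 411.1]
tool_rot: [3.141, 0.0, 3.125]
force: [-0.1, 0.3, 0.4]
width: -0.2
gripper_force: 0.0
```

```bash
python3 clo.py; python3 rod0.py|head -7;python3 - <<'E'
from h import *
b=m2w(MILL,(-176,30,120)); print(b,delta(b,MILL[2]+np.pi))
d=cams.get_image("wrist");c=cam(d)
for P in ((-143,95,107),(-143,-35,107),(-176,160,63),(-176,-100,63)): print(P,proj(c,m2w(MILL,P))[0].round(0))
E
```

```text
t 39.5 pos [402.2 250.1 411.1] rot [3.141 0.    3.125] w -0.2 F [-0.1  0.3  0.4] gf 0.0
scene [(0, [396.0, 229.0], [446.0, 243.0]), (0.05, [397.0, 225.0], [447.0, 240.0]), (0.3, [398.0, 209.0], [450.0, 224.0]), (0.6, [396.0, 196.0], [451.0, 211.0]), (0.9, [390.0, 191.0], [449.0, 206.0]), (1.19, [381.0, 195.0], [443.0, 212.0])]
   [397. 221. 433. 231.] off px -8.4 theta 0.1
   [436. 217. 420. 213.] off px -22.4 theta 0.1
   [439. 232. 459. 238.] off px -8.7 theta 0.1
   [403. 220. 382. 213.] off px -11.1 theta 0.1
   [431. 233. 459. 241.] off px -5.8 theta 0.082
   [443. 253. 420. 246.] off px 9.9 theta -0.05
side [(0, [259.0, 206.0], [235.0, 178.0]), (0.05, [259.0, 203.0], [235.0, 175.0]), (0.3, [261.0, 183.0], [236.0, 156.0]), (0.6, [271.0, 157.0], [245.0, 130.0]), (0.9, [288.0, 131.0], [261.0, 105.0]), (1.19, [311.0, 109.0], [282.0, 84.0])]
   [269. 198. 238. 163.] off px 12.6 theta 0.1
   [220. 183. 251. 220.] off px -14.9 theta -0.05
   [239. 220. 220. 196.] off px -23.8 theta -0.05
   [273. 220. 227. 167.] off px 1.3 theta 0.032
   [236. 164. 273. 206.] off px 10.3 theta 0.1
scene axis px [469.1 318.4] [459.6 349.3] [(0.08, [461.1, 344.6]), (0.15, [462.5, 340.1])]
   [462.2 348.8 467.4 330.7]
   [466.7 340.3 464.2 348.9]
   [468.7 318.5 458.2 349. ]
   [466.  318.9 469.3 309.5]
   [482.1 316.7 479.6 325.9]
   [455.5 348.6 459.  336.7]
[402.33436374 248.90772895 120.        ] (array([-1.000e-02, -1.200e-01,  2.912e+01]), array([0.  , 0.  , 0.05]))
(-143, 95, 107) [367. 216.]
(-143, -35, 107) [265. 216.]
(-176, 160, 63) [412. 185.]
(-176, -100, 63) [220. 185.]
```

Call:
move_arm(targets="-1 0 0 0 0 0 0; -1 0 0 0 0 0 0; -1 0 0 0 0 0 0; -1 0 0 0 0 0 0; -1 0 0 0 0 0 0")

```text
clock: 40.2
eef_pos: [402.2, 250.1, 411.1]
tool_rot: [3.142, -0.0, 3.125]
force: [-0.3, -0.2, -0.4]
width: -0.3
gripper_force: 0.0
```

```bash
cat > diff.py <<'E'
from h import *
# compare with the start pictures (cover closed): mean abs difference over the cover area; handle brightness
for n in ("scene","side"):
    d=cams.get_image(n);c=cam(d);a=d["color"].astype(int);b=cv2.imread(f"pics/{n}0.png")[:,:,::-1].astype(int)
    q=proj(c,np.array([m2w(MILL,p) for p in ((-107,-149,109),(-107,205,109),(88,205,109),(88,-149,109))])).astype(np.int32)
    m=np.zeros((480,640),np.uint8);cv2.fillPoly(m,[q],1)
    e=np.abs(a-b).max(2); print(n,"changed share",(e[m>0]>25).mean().round(3))
    H=lambda t,qq:proj(c,m2w(MILL,(100-243*np.cos(t)+4*np.sin(t),30+qq,103+243*np.sin(t)+4*np.cos(t))))[0]
    hs=[H(0,x).round().astype(int) for x in range(-60,61,10)]
    print("  handle px now/start",[(int(a[v,u].mean()),int(b[v,u].mean())) for u,v in hs])
E
python3 diff.py
```

```text
scene changed share 0.77
  handle px now/start [(65, 103), (64, 89), (68, 92), (69, 100), (65, 89), (66, 91), (66, 93), (70, 95), (69, 97), (66, 85), (64, 89), (70, 100), (66, 154)]
side changed share 0.832
  handle px now/start [(124, 112), (126, 117), (122, 115), (126, 116), (125, 116), (123, 115), (123, 116), (125, 116), (121, 113), (123, 116), (123, 117), (122, 117), (123, 147)]
```

Call:
move_arm(targets="-1 0 0 0 0 0 0; -1 0 0 0 0 0 0; -1 0 0 0 0 0 0; -1 0 0 0 0 0 0; -1 0 0 0 0 0 0")

```text
clock: 40.72
eef_pos: [402.2, 250.1, 411.1]
tool_rot: [3.142, -0.0, 3.125]
force: [0.5, 0.1, -0.9]
width: 0.5
gripper_force: 0.0
```

Call:
move_arm(targets="-1 0 0 0 0 0 0; -1 0 0 0 0 0 0; -1 0 0 0 0 0 0; -1 0 0 0 0 0 0; -1 0 0 0 0 0 0")

```text
clock: 41.13
eef_pos: [402.2, 250.1, 411.1]
tool_rot: [3.142, -0.0, 3.125]
force: [0.6, -0.9, 0.3]
width: -0.1
gripper_force: 0.0
```

```bash
python3 diff.py
```

```text
scene changed share 0.075
  handle px now/start [(180, 103), (92, 89), (102, 92), (111, 100), (86, 89), (85, 91), (98, 93), (98, 95), (109, 97), (82, 85), (88, 89), (100, 100), (148, 154)]
side changed share 0.1
  handle px now/start [(166, 112), (172, 117), (163, 115), (170, 116), (172, 116), (163, 115), (170, 116), (172, 116), (163, 113), (170, 116), (173, 117), (175, 117), (171, 147)]
```

Call:
move_arm(targets="-1 0 0 0 0 0 0; -1 0 0 0 0 0 0; -1 0 0 0 0 0 0; -1 0 0 0 0 0 0; -1 0 0 0 0 0 0")

```text
clock: 41.65
eef_pos: [402.2, 250.1, 411.1]
tool_rot: [3.142, 0.0, 3.125]
force: [-0.3, 0.9, 0.1]
width: 0.2
gripper_force: 0.0
```

Call:
move_arm(targets="-1 0 0 0 0 0 0; -1 0 0 0 0 0 0; -1 0 0 0 0 0 0; -1 0 0 0 0 0 0; -1 0 0 0 0 0 0")

```text
clock: 42.07
eef_pos: [402.2, 250.1, 411.1]
tool_rot: [3.142, -0.0, 3.125]
force: [0.4, 0.2, -0.4]
width: -0.3
gripper_force: 0.0
```

```bash
python3 diff.py; python3 clo.py | grep -v "^side\|^scene"; python3 rod0.py|head -5; python3 - <<'E'
from h import *
# jar through the pane, wrist picture handle/bar lines
d=cams.get_image("wrist");c=cam(d);g=cv2.cvtColor(d["color"],cv2.COLOR_RGB2GRAY)
L=cv2.createLineSegmentDetector(0).detect(g)[0][:,0]
for l in L:
    w=l[2:]-l[:2]
    if np.hypot(*w)>70 and abs(w[1])<.1*abs(w[0]) and 140<l[1]<260: print(l.round(1))
for P in ((-149,30,107),(-137,30,107),(-188,30,63),(-164,30,63)): print(P,proj(c,m2w(MILL,P))[0].round(1))
E
```

```text
scene changed share 0.075
  handle px now/start [(181, 103), (91, 89), (98, 92), (108, 100), (85, 89), (88, 91), (95, 93), (98, 95), (106, 97), (83, 85), (86, 89), (96, 100), (151, 154)]
side changed share 0.1
  handle px now/start [(166, 112), (172, 117), (163, 115), (170, 116), (173, 116), (162, 115), (171, 116), (173, 116), (162, 113), (171, 116), (173, 117), (175, 117), (171, 147)]
t 42.2 pos [402.2 250.1 411.1] rot [3.142 0.    3.125] w 0.1 F [-0.1  0.3 -0.7] gf 0.0
   [420. 257. 381. 245.] off px 20.2 theta -0.05
   [459. 256. 444. 252.] off px 9.0 theta -0.05
   [440. 251. 394. 237.] off px 8.7 theta -0.05
   [403. 219. 381. 213.] off px -11.1 theta 0.1
   [394. 227. 448. 243.] off px -0.9 theta 0.012
   [381. 243. 425. 257.] off px 18.7 theta -0.05
   [239. 220. 220. 196.] off px -23.8 theta -0.05
   [220. 183. 251. 220.] off px -14.9 theta -0.05
   [260. 205. 235. 176.] off px 1.1 theta 0.029
   [232. 178. 257. 207.] off px -2.0 theta -0.05
   [248. 174. 268. 196.] off px 13.2 theta 0.1
   [250. 180. 267. 199.] off px 10.2 theta 0.1
   [259. 167. 273. 184.] off px 25.2 theta 0.1
scene axis px [469.1 318.4] [459.6 349.3] [(0.08, [461.1, 344.6]), (0.15, [462.5, 340.1])]
   [462.2 348.8 467.5 330.7]
   [466.8 340.2 464.3 348.6]
   [467.5 315.2 471.4 303.6]
   [468.6 318.7 458.7 347.6]
[188.1 158.2 439.4 158.5]
[526.4 176.8 638.  169.1]
[220.6 174.6 408.1 175.3]
[408.1 193.8 215.6 194.1]
[273.1 226.4 356.9 226.7]
[356.9 244.6 273.1 244.6]
[354.4 239.3 273.1 239.1]
[263.1 244.3 171.9 244.4]
[366.9 226.6 438.1 226.4]
[251.8 219.6 364.4 218.2]
[174.4 241.9 254.4 241.9]
[190.6 226.5 261.9 226.4]
[441.9 162.2 186.9 161.3]
[255.6 239.  176.9 239.1]
[364.4 212.9 263.1 212.7]
[273.1 241.9 346.9 241.9]
(-149, 30, 107) [315.9 211.8]
(-137, 30, 107) [315.9 221. ]
(-188, 30, 63) [316. 176.]
(-164, 30, 63) [316.  193.6]
```

Call:
move_arm(targets="-1 0 -0.15 4 0 0 0; -1 0 0 4 0 0 0; -1 0 0 4 0 0 0; -1 0 0 4 0 0 0; -1 0 0 4 0 0 0")

```text
clock: 42.83
eef_pos: [402.3, 248.7, 209.9]
tool_rot: [3.141, 0.001, 3.125]
force: [-0.4, 0.1, -0.6]
width: 0.0
gripper_force: 0.0
```

Call:
move_arm(targets="-1 0 0 4 0 0 0; -1 0 0 4 0 0 0; -1 0 0 3 0 0 0; -1 0 0 2 0 0 0; -1 0 0 0 0 0 0")

```text
clock: 43.25
eef_pos: [400.0, 247.2, 77.6]
tool_rot: [-3.137, -0.006, 3.125]
force: [0.6, 0.3, 0.4]
width: -0.1
gripper_force: 0.0
```

Call:
move_arm(targets="-1 0 0 0 0 0 0; -1 0 0 0 0 0 0")

```text
clock: 43.42
eef_pos: [403.1, 249.1, 82.2]
tool_rot: [3.141, 0.002, 3.125]
force: [0.2, 0.4, -0.5]
width: 0.2
gripper_force: 0.0
```

Call:
move_arm(targets="-1 0 0 1 0 0 0; -1 0 0 0.6 0 0 0; -1 0 0 0.4 0 0 0; -1 0 0 0.4 0 0 0; -1 0 0 0.3 0 0 0")

```text
clock: 43.83
eef_pos: [402.7, 249.1, 54.5]
tool_rot: [3.141, 0.001, 3.125]
force: [-4.3, -0.4, 44.4]
width: 0.3
gripper_force: 22.5
```

Call:
move_arm(targets="-1 0 0 0.1 0 0 0; -1 0 0 0 0 0 0; -1 0 0 0 0 0 0")

```text
clock: 44.08
eef_pos: [402.6, 249.1, 54.8]
tool_rot: [3.14, 0.001, 3.125]
force: [-2.5, -0.3, 22.2]
width: 0.1
gripper_force: 10.6
```

```bash
python3 - <<'E'
from h import *
d=cams.get_image("side");c=cam(d);now=d["color"];old=cv2.imread("pics/side0.png")[:,:,::-1]
# black bar: centre column of dark run in rows near each end, now and at start, vs predicted shift for 8 mm
for y in (150,120,-60,-90):
    u,v=proj(c,m2w(MILL,(-176,y,59)))[0]; v=int(round(v)); r=[]
    for im in (old,now):
        g=im[v,int(u)-25:int(u)+26].astype(float).mean(1); w=np.clip(70-g,0,None); k=np.arange(-25,26)
        w[np.abs(k)>14]=0; r.append((w*k).sum()/max(w.sum(),1))
    p=[proj(c,m2w(MILL,(-176,y,z)))[0] for z in (63,55)]; s=proj(c,m2w(MILL,(-176,y+10,63)))[0]-p[0]
    dd=p[1]-p[0]; print(y,"centre col start/now",np.round(r,2),"shift",round(r[1]-r[0],2),"expected for 8 mm",(dd[0]-dd[1]*s[0]/s[1]).round(2))
E
```

```text
150 centre col start/now [0.81 8.17] shift 7.37 expected for 8 mm -1.31
120 centre col start/now [-0.71  4.1 ] shift 4.81 expected for 8 mm -1.33
-60 centre col start/now [-0.61 -1.74] shift -1.12 expected for 8 mm -1.42
-90 centre col start/now [ 0.02 -1.33] shift -1.34 expected for 8 mm -1.44
```

Call:
move_arm(targets="-1 0 0 -0.5 0 0 0; -1 0 0 -0.5 0 0 0; -1 0 0 -1.5 0 0 0; -1 0 0 -4 0 0 0; -1 0 0 -4 0 0 0")

```text
clock: 44.55
eef_pos: [400.7, 247.6, 158.0]
tool_rot: [-3.139, -0.004, 3.125]
force: [0.9, -0.7, -0.0]
width: 0.2
gripper_force: 0.0
```

Call:
move_arm(targets="-1 0 0 -4 0 0 0; -1 0 0 -4 0 0 0; -1 0 0 -4 0 0 0; -1 0 0 -4 0 0 0; -1 0 0 -4 0 0 0")

```text
clock: 44.97
eef_pos: [401.5, 248.0, 360.2]
tool_rot: [-3.141, -0.0, 3.125]
force: [-0.1, 1.8, -0.6]
width: -0.2
gripper_force: 0.0
```

Call:
move_arm(targets="-1 0 0 -3.5 0 0 0; -1 0 0 0 0 0 0; -1 0 0 0 0 0 0; -1 0 0 0 0 0 0; -1 0 0 0 0 0 0")

```text
clock: 45.38
eef_pos: [401.3, 248.0, 391.6]
tool_rot: [-3.14, -0.003, 3.125]
force: [-0.2, -0.2, -0.4]
width: -0.3
gripper_force: 0.0
```

```bash
python3 diff.py; python3 rod0.py|head -5; python3 - <<'E'
from h import *
st(); d=cams.get_image("wrist");c=cam(d);g=cv2.cvtColor(d["color"],cv2.COLOR_RGB2GRAY)
for l in cv2.createLineSegmentDetector(0).detect(g)[0][:,0]:
    w=l[2:]-l[:2]
    if np.hypot(*w)>90 and abs(w[1])<.1*abs(w[0]) and 140<l[1]<260: print(l.round(1))
for P in ((-149,30,107),(-137,30,107),(-188,30,63),(-164,30,63)): print(P,proj(c,m2w(MILL,P))[0].round(1))
# jar through the pane in the scene view: white pixels where the seated jar should be
d=cams.get_image("scene");c=cam(d);u,v=proj(c,m2w(MILL,(-30,-99,80)))[0].round().astype(int); print("jar px",d["color"][v-3:v+4:3,u-3:u+4:3].mean(2).round(0).tolist(), "start", cv2.imread("pics/scene0.png")[v,u])
E
```

```text
scene changed share 0.076
  handle px now/start [(179, 103), (89, 89), (97, 92), (109, 100), (86, 89), (82, 91), (96, 93), (99, 95), (110, 97), (80, 85), (85, 89), (95, 100), (150, 154)]
side changed share 0.1
  handle px now/start [(167, 112), (173, 117), (163, 115), (170, 116), (172, 116), (163, 115), (171, 116), (173, 116), (163, 113), (170, 116), (174, 117), (175, 117), (171, 147)]
scene axis px [469.1 318.4] [459.6 349.3] [(0.08, [461.1, 344.6]), (0.15, [462.5, 340.1])]
   [462.2 348.7 467.4 330.7]
   [468.7 318.7 458.2 348.8]
   [476.  304.5 471.9 317.7]
   [481.9 317.3 479.5 326.2]
t 45.6 pos [401.8 248.3 392.1] rot [-3.140e+00 -2.000e-03  3.125e+00] w 0.1 F [ 0.6 -0.1 -0. ] gf 0.0
[186.9 160.1 445.6 160.7]
[219.4 177.2 411.9 178. ]
[411.9 197.  219.4 197.4]
[254.3 224.1 368.1 223. ]
[263.1 250.  168.1 249.8]
[368.1 217.4 263.1 217.4]
[446.9 164.1 184.4 163.6]
(-149, 30, 107) [317.6 216.2]
(-137, 30, 107) [317.6 225.7]
(-188, 30, 63) [317.7 178.8]
(-164, 30, 63) [317.7 197. ]
jar px [[168.0, 169.0, 166.0], [167.0, 170.0, 170.0], [167.0, 169.0, 163.0]] start [136 134 138]
```

All the readings agree: cover shut, rod down in its clip, bar up again and jar in its station. Handing in.

```bash
python3 -c "
from cell import order
print(order.finish_job())"
```

```text
the job is handed in; nothing more can be done
None
```

The job is handed in at about 46 s (no verdict was returned): the one jar present lies in the right-hand (-y) station, the rod is down in its clip, the cover is closed, and the start bar was pressed to its stop near the middle and sprang back. By camera measurement the jar sat within about 2 mm of its station (before the cover was closed) and the cover and rod read closed. Bar tilt could only be checked at the -y end, about 0.01 rad.

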